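# Gauge the gap of a glass flat press

## Task

Make up the flat press and gauge its gap. Lift the steel pressing plate by its wooden knob, set it down squarely on the two brass rails of the graphite marver block with its back edge close to the upturned rail ends, and let go of it. Then take the taper gauge by its handle, lay the blade flat on the graphite in front of the plate and slide it straight in under the middle of the plate until it just drags snugly between plate and graphite, without jacking the plate up, and finish while still holding the gauge there; leave the jar, cork, tweezers and tongs where they are.

Things in the scene. Friction and masses are not known exactly. Their poses are not given: they have to be found in the camera images.
- marver: Firebrick block with black graphite on top, fixed to the bench: lower half of the press. 112 mm along its x, 190 along its y. Origin: centre of its underside. z is up, x points from its open front (towards the robot) to the back. The firebrick's top is 57 mm above the origin; graphite covers x -45 to +45, y -83 to +83 mm, its flat top 69 mm above the origin.
- rails: Two brass rails fixed in the graphite, axes as the marver. Each 9 mm wide, along x from -30 to +44 mm, centre lines at y = -36 and +36. Flat tops 8 mm above this origin and, differing between set-ups, 4.0 to 6.4 mm above the graphite: the gap under the seated plate. From x = +37 to +44 each is turned up 10 mm higher as a back stop. Bare graphite between them.
- seat (a point): Where the centre of the plate's underside belongs: midway between the rails, level with their flat tops, 4 mm along x from the rails' origin. A plate there has its back edge 3 mm before the stops and its front edge 26 mm in front of the rails' origin. Axes as the rails.
- press_plate: Loose steel plate, 60 mm along its x, 104 along its y, 15 thick, about 0.75 kg, with a dark wooden knob, 27 mm diameter, in its middle, reaching 57 mm above the underside. Origin: centre of the underside. Starts flat on the bench, its x within about 25 degrees of the robot's x. Same either way round. It belongs on the rails with its x along theirs.
- knob (a point): On the axis of the plate's knob, 40 mm above the plate's underside: the height for the middle of the grip.
- gauge: Loose taper gauge, 0.16 kg: wooden handle 64 mm long (x -32 to +32), 20 wide, 24 high, and a steel wedge blade 14 mm wide, 100 mm long along +x. Origin: centre of the handle's underside. Starts lying on its handle on the bench, slope up. Blade's flat underside is 7 mm above the origin; upper face slopes from 2 mm thick at the nose (x = +132) to 10 mm at the handle (0.08 per mm).
- gauge_tip (a point): Nose of the blade at its flat underside: x = +132 mm, z = +7 mm in the gauge's frame. It first touches the plate when it is about (gap - 2 mm) / 0.08 under it: 25 to 55 mm. The push along the blade then rises within a few mm by 4 N or more and levels off at 9 to 13 N, as the wedge lifts the plate's front (0.08 mm per mm). Lightly pressed on bare graphite it slides with under 3 N.
- gauge_grip (a point): Point on the handle's middle line where to grip it, from above across its 20 mm width: x = +8 mm, 14 mm above the underside (fingertips may reach down beside it to just above the bench). The blade's nose is 124 mm ahead of it and the blade's underside 7 mm below it.
- jar_amber: Small amber glass jar, 57 mm wide, 62 mm high; leave alone. Origin: centre of its underside.
- cork_2: Cork stopper, 34 mm wide, 30 mm high; leave alone. Origin: centre of its underside.
- tweezers: Steel tweezers lying flat, 157 x 18 x 10 mm, along their y; leave alone. Origin: centre of the underside.
- vessel_tongs: Crossed steel tongs with dark grips, 182 x 50 x 14 mm, along their y; leave alone. Origin: about the centre of the underside.
Mind the look-alikes: they are no part of the job. What is shaped like the press_plate but orange is not meant.

How it is judged:
By the outcome, as a careful person would: the job done as asked, in the order asked, and still so for the second after the job is handed in, while the arm keeps its last pose, push and grip.
It also fails if it takes over 69 s, if anything falls off the work surface, if the arm or the gripper's body presses on something with over 40 N, if the wrist force passes 120 N, or if a joint passes its speed limit or range.

## Robot

A 6-joint arm with a two-finger parallel gripper is mounted at the origin on a cart in front of the work surface, level with it; the furniture and walls round the work are solid. World frame = base frame: x ahead of the robot, y to its left, z up, the work surface at z = 0. Lengths are in mm, angles in rad, forces in N, time in s.
With the tool pointing down it reaches from about 350 to 850 mm from the base axis. Payload 8.1 kg.
Tool frame: the origin (TCP) lies on the centre line of the jaws, within the pads' length; the fingertips stand 17 mm ahead of it and the grasp point (between the pads) lies 2 mm behind it; y points along the fingers, z is the direction in which the jaws open and shut, and the axes are right-handed (so a half turn about y gives the same grasp; the last joint's range is limited). The gripper opens to 93 mm and grips with 3 to 60 N. Pads are 15 mm wide; open, the fingers measure 128 mm over their backs; the gripper's body (75 mm by 188 mm) begins 65 mm behind the grasp point.
Start: joints at [1.235, 0.13, 1.488, -0, 1.523, -0.085], TCP at [148.885, 581.239, 235.635] pointing down, gripper open.
Joint ranges: [-2.96, 2.96], [-0.89, 2.26], [0.02, 2.5], [-1.34, 4.48], [0, 2.73], [-2.66, 2.66]. Speed limits (rad/s): [2.39, 2.39, 2.79, 3.14, 3.14, 3.14].

## Interface

Orientations are given as a unit quaternion [x, y, z, w].
In Python, from workcell import manip gives the robot as it stands. The module is installed in compiled form; this text tells all that it offers.
- The arm moves only by the tool apply_moves, never from a script. Its argument "moves" is one flat list of numbers, 7 for each row, row after row: the shift along the world's x, y, z in cm, then the turn, a rotation vector about the world's x, y, z in rad, then the closure, from -1 (fully open) to 1 (shut), so that 0 is half open. A call has 1 to 8 rows; each row is the pose to reach, as a shift and turn from the pose measured when the call began; what a row does not reach only later rows make up. A row lasts 1/12 s, in which the tool goes at most 41.7 mm and 7.16 degrees, less where a joint would pass 70% of its speed; a pose out of reach is approached as far as the arm can. A call with a gripper value outside its range is refused whole. The fingers move at their own pace and stop on an object; "grip_force" is the grip in N (left out, the last holds). Time passes only in rows, so rows that repeat a pose let the fingers close. It gives the time, the measured TCP pose, the force and the opening at its end, in the units of the state.
- manip.read_state(): the state, without advancing time (a new reading comes with each control period).
- manip.snapshot(name): name is "scene" or "side" or "wrist"; returns (picture, depth): 384x512x3 uint8, blue, green, red; 384x512 float32, mm along the optical axis (not along the pixel's ray), 0 where there is no reading.
- manip.calibration(name): a dict with "K" (3x3 intrinsics, pixels), "world_to_cam" (4x4, takes a point from world to camera coordinates). Camera axes: x right, y up, looking along -z (the intrinsics and any distortion apply to the point x, -y, -z); pixel columns grow to the right and rows downward; lengths in mm; the calibration is good to about 2 mm. A picture is of the moment at which its call begins: read the wrist's pose just before it. calibration takes no time and is no camera call; for the wrist camera it gives the pose at the moment of the call.
- manip.hand_in(): hands the job in, once; it reports no verdict.
The state is a dict: "time_s": time; "q": joint angles; "joint_velocities": joint speeds; "tau": joint torques, N m; "eef_pos": TCP position; "orientation": TCP orientation; "ft_force": force on the tool from outside, world axes, zero at the start; "moment": the same for the moment, N m; "gripper_width": opening from 0.0 (shut) to 1.0 (fully open).
Only numpy, scipy, OpenCV 4.12 (cv2) and the standard library are available. Lean on these libraries where they do the work, as an engineer would, in place of code of your own. Each camera call takes 0.05 s, during which the arm holds its last target.

## Working session

There is one attempt and no reset: what is moved stays moved. The work goes in short steps, Python scripts to look and compute and a tool call to move; the robot and the scene stay as the last step left them, time stands still between calls to the robot, and variables do not carry over. Pictures are saved under pics/ and viewed, and the job is handed in when it is done.

Besides the shell and the picture viewer there is one more tool, called after "Call:" by a JSON object that holds its "fn" and its "kwargs", one argument or row to a line. apply_moves: Moves the arm, as the interface text tells. Its arguments: {"type":"object","properties":{"moves":{"type":"array","items":{"type":"number"}},"grip_force":{"type":"number"}},"required":["moves"]}

```bash
mkdir -p pics; cat > h.py <<'E'
import numpy as np, cv2
from workcell import manip
def snap(n,f):
    im,d=manip.snapshot(n); c=manip.calibration(n)
    cv2.imwrite(f'pics/{f}.png',im); np.savez(f'pics/{f}.npz',im=im,d=d,K=c['K'],T=c['world_to_cam'])
    return im,d
def load(f):
    z=np.load(f'pics/{f}.npz'); return z['im'],z['d'],z['K'],z['T']
def ray(K,T,u,v):
    p=np.stack([(np.asarray(u,float)-K[0,2])/K[0,0],(np.asarray(v,float)-K[1,2])/K[1,1],np.ones_like(np.asarray(u,float))],-1)
    p=p*[1,-1,-1]; R=T[:3,:3]; return -R.T@T[:3,3], p@R
def onplane(K,T,u,v,z):
    o,d=ray(K,T,u,v); s=(z-o[2])/d[...,2]; return o+d*s[...,None]
def cloud(K,T,d):
    v,u=np.mgrid[:d.shape[0],:d.shape[1]]
    o,r=ray(K,T,u,v); return o+r*d[...,None]
def proj(K,T,P):
    q=(T[:3,:3]@np.atleast_2d(P).T).T+T[:3,3]; q=q*[1,-1,-1]
    return np.stack([K[0,0]*q[:,0]/q[:,2]+K[0,2],K[1,1]*q[:,1]/q[:,2]+K[1,2]],-1)
E
python3 - <<'E'
from h import *
for n in('scene','side','wrist'):
    im,d=snap(n,n+'0')
    c=manip.calibration(n);print(n,c.keys(),c['K'].tolist(),(-c['world_to_cam'][:3,:3].T@c['world_to_cam'][:3,3]).round(),(d>0).mean())
print(manip.read_state())
E
```

```text
scene dict_keys(['K', 'world_to_cam']) [[408.7820362489061, 0.0, 256.1616879479395], [0.0, 408.7820362489061, 198.1767816171404], [0.0, 0.0, 1.0]] [ -13. -718.  874.] 0.9960988362630209
side dict_keys(['K', 'world_to_cam']) [[390.73086051524683, 0.0, 251.0714634105899], [0.0, 390.73086051524683, 194.84838741800957], [0.0, 0.0, 1.0]] [  417. -1158.   567.] 0.9164835611979166
wrist dict_keys(['K', 'world_to_cam']) [[269.51345169553457, 0.0, 259.037865634097], [0.0, 269.51345169553457, 192.65931381821673], [0.0, 0.0, 1.0]] [ 67. 603. 384.] 0.9959971110026041
{'time_s': 0.15, 'q': array([ 1.23456807e+00,  1.30990895e-01,  1.48900600e+00, -3.90738387e-06,
        1.52298853e+00, -8.54417609e-02]), 'joint_velocities': array([ 0.00045794, -0.00223274, -0.00262455, -0.00053776,  0.00020864,
        0.00114876]), 'tau': array([ 6.39114278e-04, -5.60473251e+01, -4.92338026e+01,  7.68388831e-02,
        3.04921414e-02, -7.75610488e-05]), 'eef_pos': array([148.77084284, 580.84978345, 234.83918662]), 'orientation': array([ 0.70203662, -0.08853586,  0.08833245, -0.70107301]), 'ft_force': array([-0.41512388, -0.83031318, -0.11209193]), 'moment': array([-0.03752543, -0.01510887,  0.04533127]), 'gripper_width': 0.9943780805333933}
```

View pics/scene0.png

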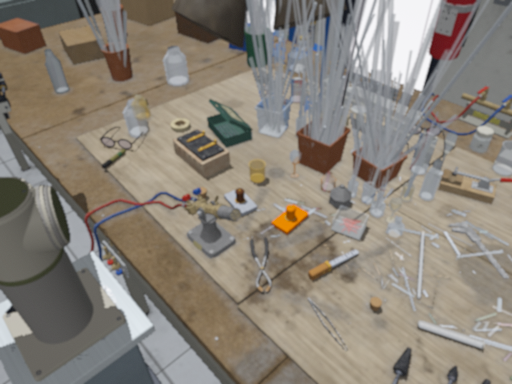

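View pics/side0.png

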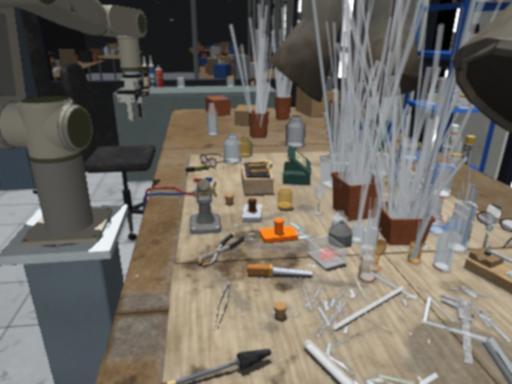

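View pics/wrist0.png

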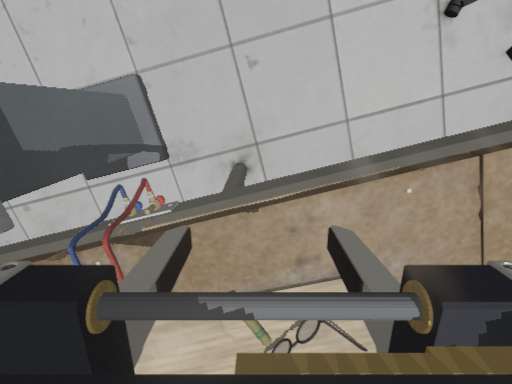

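```bash
python3 - <<'E'
from h import *
im,d,K,T=load('scene0')
cv2.imwrite('pics/c1.png',cv2.resize(im[110:310,150:390],None,fx=3.3,fy=3,interpolation=cv2.INTER_CUBIC)[:600,:800])
im2,d2,K2,T2=load('side0')
cv2.imwrite('pics/c2.png',cv2.resize(im2[140:300,170:370],None,fx=3.7,fy=3.7,interpolation=cv2.INTER_CUBIC))
C=cloud(K,T,d)
for n,(u,v) in dict(marv=(203,150),plateknob=(240,193),plate=(232,205),orange=(292,210),gh=(322,270),gb=(345,260),torch=(212,212),torchbase=(212,240),jar=(258,172),cork=(375,305),tw=(325,320),tong=(261,265),ped=(350,225),torchtop=(195,193)).items(): print(n,C[v,u].round())
C=cloud(K2,T2,d2)
for n,(u,v) in dict(marv=(257,172),knob=(252,204),plate=(252,215),gh=(260,270),gb=(295,272),jar=(286,198)).items(): print(n,C[v,u].round())
E
```

```text
marv [616. 249.  68.]
plateknob [570.   6.  57.]
plate [548.  21.  11.]
orange [ 630. -154.   57.]
gh [ 548. -340.   26.]
gb [ 630. -353.    9.]
torch [ -13. -718.  874.]
torchbase [407. -60.  23.]
jar [687.  51.  47.]
cork [ 559. -496.   28.]
tw [ 455. -432.    2.]
tong [ 458. -207.    3.]
ped [ 712. -300.   46.]
torchtop [429.  28. 129.]
marv [629. 243.  67.]
knob [577.   4.  42.]
plate [573. -29.  17.]
gh [ 550. -343.   17.]
gb [ 636. -357.   13.]
jar [701.  46.  38.]
```

View pics/c1.png

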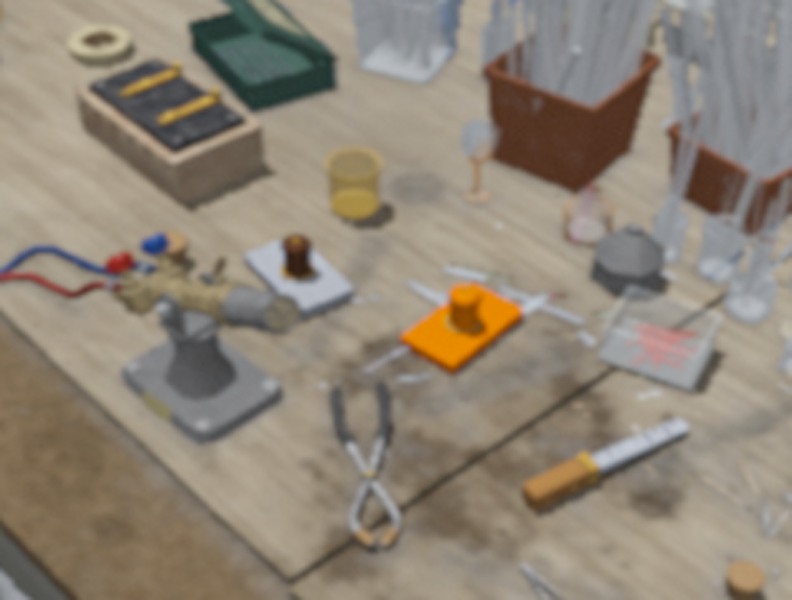

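View pics/c2.png

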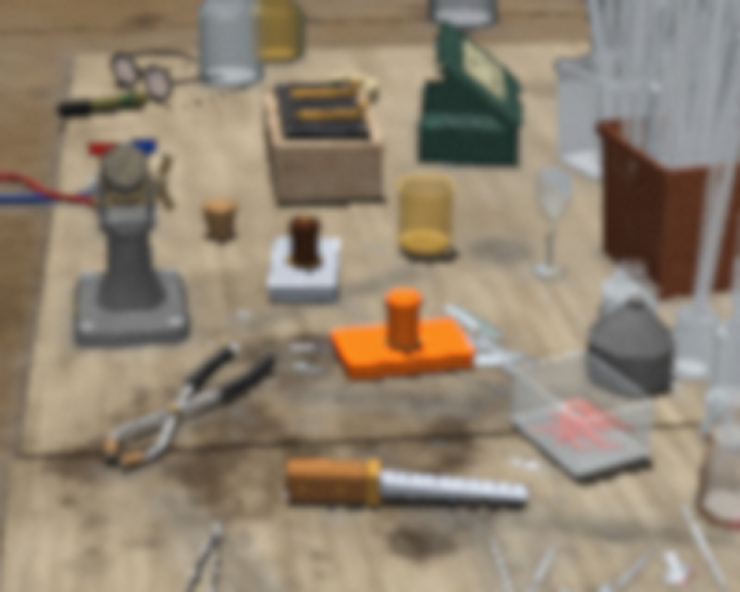

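```bash
python3 - <<'E'
from h import *
from scipy.spatial.transform import Rotation as Ro
s=manip.read_state(); R=Ro.from_quat(s['orientation']).as_matrix(); print(R.round(3))
c=manip.calibration('wrist');T=c['world_to_cam']
o=-T[:3,:3].T@T[:3,3]
print('cam in tool',(R.T@(o-s['eef_pos'])).round(1)); print('view dir tool',(R.T@(-T[2,:3])).round(3),'right tool',(R.T@T[0,:3]).round(3), 'view world',-T[2,:3].round(3))
np.save('camtool.npy',np.linalg.inv(T)) 
im,d,K,T=load('scene0'); C=cloud(K,T,d)
# plate: grey top at z~15; 
for n,m in dict(marv=(C[...,2]>62)&(C[...,2]<85)&(abs(C[...,0]-620)<120)&(abs(C[...,1]-245)<130),
  plate=(C[...,2]>11)&(C[...,2]<20)&(abs(C[...,0]-570)<75)&(abs(C[...,1])<75)&(im.min(-1)>120),
  knob=(C[...,2]>25)&(C[...,2]<62)&(abs(C[...,0]-572)<25)&(abs(C[...,1]-3)<30),
  gauge=(C[...,2]>6)&(C[...,2]<32)&(abs(C[...,0]-600)<90)&(abs(C[...,1]+345)<35)).items():
    P=C[m]; r=cv2.minAreaRect(P[:,:2].astype(np.float32)); print(n,len(P),np.median(P,0).round(1),r,'z',np.percentile(P[:,2],[5,50,95]).round(1))
E
```

```text
[[ 0.969 -0.     0.248]
 [-0.248 -0.001  0.969]
 [-0.    -1.    -0.001]]
cam in tool [ -84.9 -149.6    0.7]
view dir tool [0.302 0.953 0.001] right tool [-0.001 -0.001  1.   ] view world [ 0.292 -0.075 -0.953]
marv 842 [626.8 276.8  69.7] ((628.0712890625, 280.1834411621094), (183.9375762939453, 110.84857177734375), 88.48249053955078) z [63.1 69.7 75.2]
plate 300 [570.1   2.1  15.5] ((576.5503540039062, 14.409954071044922), (108.98628997802734, 61.74858093261719), 80.9098129272461) z [12.8 15.5 18.8]
knob 106 [571.8   9.3  50.8] ((576.9522705078125, 13.283217430114746), (27.57172966003418, 25.35529899597168), 11.699617385864258) z [26.9 50.8 59.3]
gauge 408 [ 571.2 -340.9   16.7] ((597.4923706054688, -342.9544677734375), (21.294816970825195, 162.9844970703125), 78.44216918945312) z [ 8.2 16.7 26.4]
```

Call:
{"fn": "apply_moves", "kwargs": {
  "moves": [12,-8,6.5,0,0,0.12,-1,30,-20,6.5,0,0,0.25,-1,45,-32,6.5,0,0,0.25,-1,45,-32,6.5,0,0,0.25,-1,45,-32,6.5,0,0,0.25,-1,45,-32,6.5,0,0,0.25,-1,45,-32,6.5,0,0,0.25,-1,45,-32,6.5,0,0,0.25,-1]
}}

```text
time_s: 0.82
eef_pos: [416.2, 391.5, 280.0]
orientation: [0.708, -0.0, 0.0, -0.707]
ft_force: [0.2, 1.2, -0.2]
gripper_width: 1.002
```

Call:
{"fn": "apply_moves", "kwargs": {
  "moves": [20,-14.5,0,0,0,0,-1,20,-14.5,0,0,0,0,-1,20,-14.5,0,0,0,0,-1,20,-14.5,0,0,0,0,-1,20,-14.5,0,0,0,0,-1,20,-14.5,0,0,0,0,-1,20,-14.5,0,0,0,0,-1,20,-14.5,0,0,0,0,-1]
}}

```text
time_s: 1.48
eef_pos: [617.4, 244.3, 278.4]
orientation: [0.708, -0.002, 0.001, -0.706]
ft_force: [-0.7, -0.1, -0.2]
gripper_width: 1.001
```

```bash
python3 - <<'E'
from h import *
s=manip.read_state();print(s['eef_pos'].round(1),s['joint_velocities'].round(3)); im,d=snap('wrist','w1'); cv2.imwrite('pics/w1b.png',cv2.resize(im,None,fx=1.5,fy=1.5))
E
```

```text
[617.4 244.3 278.4] [ 0.052 -0.038  0.027  0.015  0.005  0.015]
```

View pics/w1b.png

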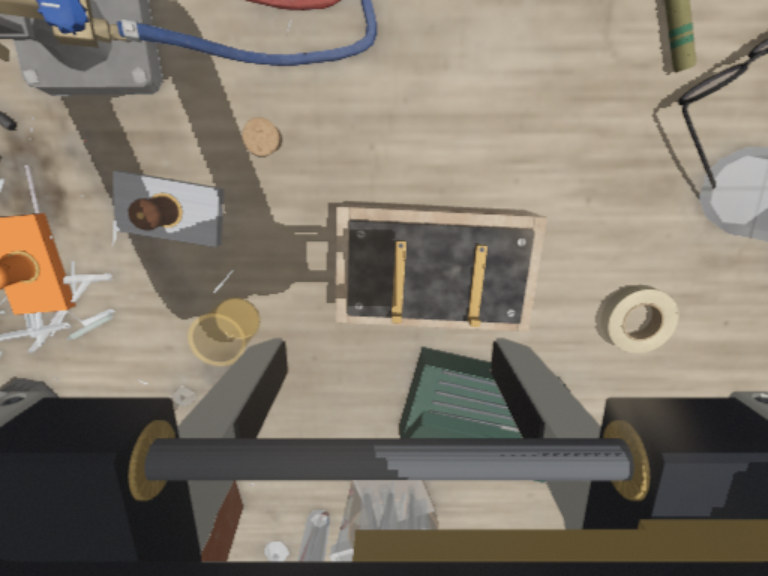

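```bash
cat > m1.py <<'E'
from h import *
import sys
f=sys.argv[1]
im,d,K,T=load(f); C=cloud(K,T,d)
hsv=cv2.cvtColor(im,cv2.COLOR_BGR2HSV)
box=lambda x0,x1,y0,y1:(C[...,0]>x0)&(C[...,0]<x1)&(C[...,1]>y0)&(C[...,1]<y1)
reg=box(560,700,180,370)
br=(hsv[...,0]>12)&(hsv[...,0]<32)&(hsv[...,1]>110)&(hsv[...,2]>90)&reg&(C[...,2]>60)
n,l,st,ce=cv2.connectedComponentsWithStats(br.astype(np.uint8))
for i in range(1,n):
    if st[i,4]>60:
        v,u=np.nonzero(l==i); P=onplane(K,T,u,v,74.); 
        z=C[l==i][:,2]; print('rail',st[i],'z pct',np.percentile(z,[10,50,90]).round(1),'rect@74',cv2.minAreaRect(P[:,:2].astype(np.float32)))
g=reg&(hsv[...,2]<75)&(C[...,2]>60)&(C[...,2]<80)
v,u=np.nonzero(g);P=onplane(K,T,u,v,69.);print('graph z',np.median(C[g][:,2]),cv2.minAreaRect(P[:,:2].astype(np.float32)))
g=reg&(C[...,2]>45)&(C[...,2]<90);v,u=np.nonzero(g);P=C[g];print('block',cv2.minAreaRect(P[:,:2].astype(np.float32)))
g=box(500,660,-90,90)&(C[...,2]>10)&(C[...,2]<20);print('plate',np.median(C[g][:,2]),cv2.minAreaRect(C[g][:,:2].astype(np.float32)))
g=box(500,660,-90,90)&(C[...,2]>52)&(C[...,2]<62);print('knobtop',g.sum(),C[g].mean(0))
g=box(500,800,-30,180)&(C[...,2]>25)&(C[...,2]<52);print('other',g.sum(),C[g].mean(0))
bench=box(500,560,60,150)&(C[...,2]<15);print('bench z',np.median(C[bench][:,2]))
E
python3 m1.py w1
```

```text
rail [261 161   9  54 290] z pct [74.3 75.6 79.6] rect@74 ((637.3470458984375, 254.88897705078125), (8.928115844726562, 75.9637680053711), 86.96546936035156)
rail [312 163  12  55 328] z pct [73.3 75.6 79.2] rect@74 ((640.9868774414062, 326.8000793457031), (10.666998863220215, 77.61524963378906), 88.39854431152344)
rail [ 86 283  16  50 212] z pct [362.5 366.9 368.2] rect@74 ((835.0506591796875, -19.98139190673828), (18.021345138549805, 100.11151885986328), 74.24004364013672)
rail [420 312  13  21 111] z pct [366.6 367.4 368.3] rect@74 ((864.8848876953125, 521.0455932617188), (14.552501678466797, 41.15275955200195), 81.91292572021484)
rail [ 236  347  276   27 5263] z pct [373.2 375.8 378.2] rect@74 ((944.7810668945312, 445.5379638671875), (479.8127746582031, 58.00691223144531), 89.98583984375)
graph z 70.34142907081682 ((629.6339111328125, 290.3668518066406), (162.2800750732422, 89.79989624023438), 87.04613494873047)
block ((629.6682739257812, 284.8578796386719), (175.5184783935547, 112.16702270507812), 87.07955169677734)
plate 15.714149305340925 ((577.4088745117188, 21.70215606689453), (104.88689422607422, 60.455902099609375), 80.08757781982422)
knobtop 346 [576.74282197  23.64243236  56.64890069]
other 1201 [616.17625778  86.8580366   35.96476952]
bench z 0.3594470540678003
```

Call:
{"fn": "apply_moves", "kwargs": {
  "moves": [-6,-22.2,-3,0,0,-0.17,-1,-6,-22.2,-3,0,0,-0.17,-1,-6,-22.2,-3,0,0,-0.17,-1,-6,-22.2,-3,0,0,-0.17,-1,-6,-22.2,-3,0,0,-0.17,-1,-6,-22.2,-3,0,0,-0.17,-1,-6,-22.2,-3,0,0,-0.17,-1,-6,-22.2,-3,0,0,-0.17,-1]
}}

```text
time_s: 2.2
eef_pos: [555.6, 24.0, 249.2]
orientation: [0.705, -0.062, 0.061, -0.704]
ft_force: [-1.0, 0.4, -0.2]
gripper_width: 1.0
```

```bash
sed -i 's/im,d=manip.snapshot(n); c=manip.calibration(n)/c=manip.calibration(n); im,d=manip.snapshot(n)/' h.py; python3 - <<'E'
from h import *
s=manip.read_state();print(s['eef_pos'].round(1),s['joint_velocities'].round(3)); im,d=snap('wrist','w2'); cv2.imwrite('pics/w2b.png',cv2.resize(im,None,fx=1.5,fy=1.5))
E
python3 m1.py w2
python3 m1.py scene0
```

```text
[555.6  24.  249.2] [ 0.036  0.019 -0.032  0.008  0.001  0.01 ]
rail [494 175  16  58 419] z pct [73.1 75.1 79.4] rect@74 ((642.8778076171875, 324.9065856933594), (81.60372924804688, 17.926620483398438), 4.459866523742676)
rail [439 182  12  57 369] z pct [73.9 75.1 82. ] rect@74 ((639.3906860351562, 252.72421264648438), (80.17185974121094, 14.083207130432129), 3.188422203063965)
graph z 69.54925035087084 ((628.7211303710938, 270.37677001953125), (136.24673461914062, 91.35441589355469), 86.92625427246094)
block ((630.071044921875, 275.40472412109375), (161.86740112304688, 112.48552703857422), 87.01339721679688)
plate 15.45724437055901 ((577.124267578125, 20.11276626586914), (103.9513168334961, 59.115577697753906), 80.2935562133789)
knobtop 339 [576.37830251  19.9844731   56.4460038 ]
other 1153 [620.48599205  90.20361124  35.88562122]
bench z 0.0760077653790745
rail [198 140  18  11  68] z pct [69.4 73.5 77.6] rect@74 ((638.3604736328125, 251.9740753173828), (78.42357635498047, 21.49361228942871), 0.003930310718715191)
graph z 69.57086205240682 ((626.548828125, 282.6783447265625), (161.04751586914062, 80.45319366455078), 86.28781127929688)
block ((630.858154296875, 277.40362548828125), (182.0416259765625, 118.18124389648438), 87.1934814453125)
plate 15.50333210484257 ((576.5503540039062, 14.409954071044922), (108.98628997802734, 61.74858093261719), 80.9098129272461)
knobtop 49 [576.07235035  13.10773205  56.60375314]
other 269 [649.32117417  59.94940463  38.13945783]
bench z 0.42593246202602586
```

View pics/w2b.png

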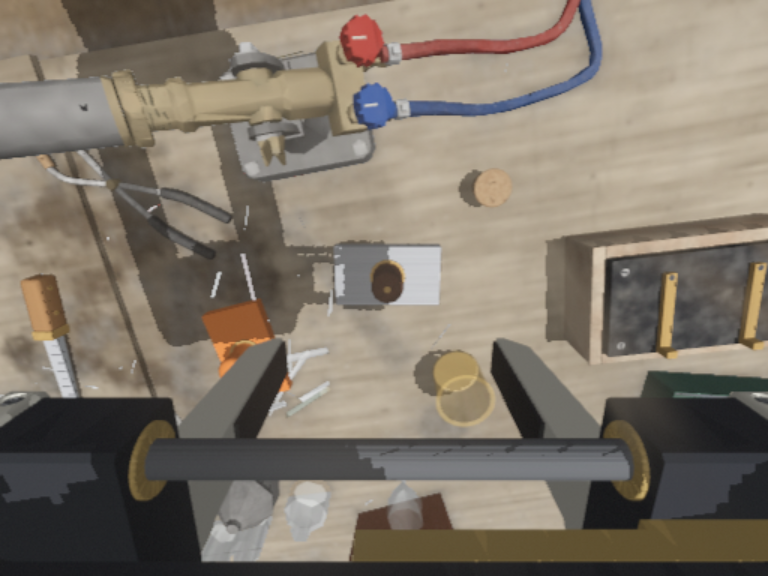

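Call:
{"fn": "apply_moves", "kwargs": {
  "moves": [2.1,-0.4,-3,0,0,0,-1,2.1,-0.4,-7,0,0,0,-1,2.1,-0.4,-11,0,0,0,-1,2.1,-0.4,-13,0,0,0,-1,2.1,-0.4,-13,0,0,0,-1,2.1,-0.4,-13,0,0,0,-1]
}}

```text
time_s: 2.75
eef_pos: [576.4, 22.9, 118.8]
orientation: [0.705, -0.061, 0.059, -0.704]
ft_force: [0.3, 0.1, 0.3]
gripper_width: 0.997
```

```bash
python3 - <<'E'
from h import *
s=manip.read_state();print(s['eef_pos'].round(1),s['joint_velocities'].round(3)); im,d=snap('wrist','w3'); cv2.imwrite('pics/w3b.png',cv2.resize(im,None,fx=1.5,fy=1.5))
c=manip.calibration('wrist');print(proj(c['K'],c['world_to_cam'],s['eef_pos']+[0,0,-60])*1.5)
E
python3 m1.py w3|grep -v rail
```

```text
[576.4  22.9 118.8] [-0.009 -0.042 -0.056 -0.002  0.006 -0.003]
[[387.21252504 316.48218044]]
graph z 65.17829872196904 ((614.28564453125, 212.64898681640625), (25.275259017944336, 70.86624145507812), 86.89959716796875)
block ((617.1216430664062, 214.5890655517578), (40.90398025512695, 93.04425048828125), 86.53067779541016)
plate 15.478629542457469 ((577.5732421875, 19.61768341064453), (104.2208023071289, 59.95169448852539), 80.2153091430664)
knobtop 806 [576.11042303  19.93014817  56.53938783]
other 2410 [603.5735167   93.29422057  35.12099954]
bench z 0.07024786047691123
```

View pics/w3b.png

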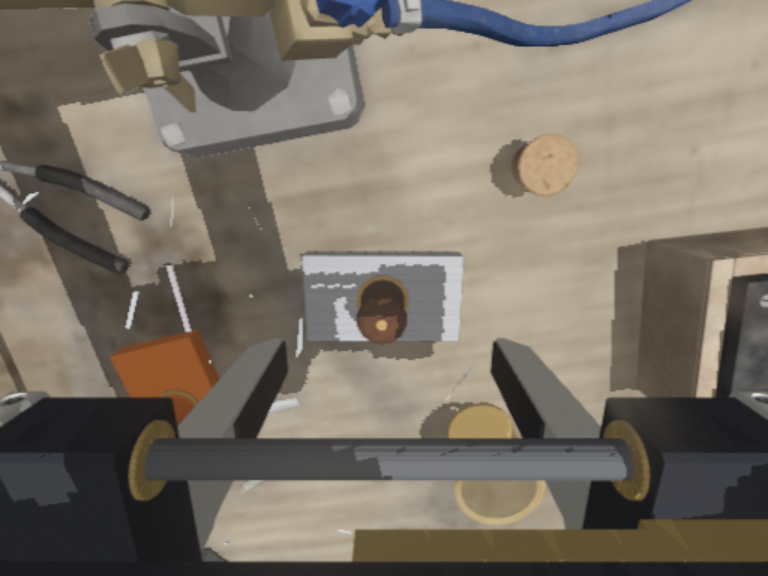

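Call:
{"fn": "apply_moves", "kwargs": {
  "moves": [0.05,-0.3,-3,0,0,0,-1,0.05,-0.3,-6,0,0,0,-1,0.05,-0.3,-8.1,0,0,0,-1,0.05,-0.3,-8.1,0,0,0,-1,0.05,-0.3,-8.1,0,0,0,-1,0.05,-0.3,-8.1,0,0,0,-1],
  "grip_force": 40
}}

```text
time_s: 3.3
eef_pos: [580.8, 19.7, 43.3]
orientation: [0.705, -0.058, 0.061, -0.704]
ft_force: [0.6, -1.1, 0.2]
gripper_width: 1.0
```

Call:
{"fn": "apply_moves", "kwargs": {
  "moves": [-0.4,0,-0.5,0,0,0,-1,-0.4,0,-0.5,0,0,0,-1,-0.4,0,-0.5,0,0,0,-1,-0.4,0,-0.5,0,0,0,-1]
}}

```text
time_s: 3.63
eef_pos: [577.4, 19.7, 39.2]
orientation: [0.705, -0.058, 0.062, -0.705]
ft_force: [-0.7, -0.6, 0.7]
gripper_width: 0.998
```

Close on the knob.

Call:
{"fn": "apply_moves", "kwargs": {
  "moves": [0,0,-0.1,0,0,0,0,0,0,-0.1,0,0,0,1,0,0,-0.1,0,0,0,1,0,0,-0.1,0,0,0,1,0,0,-0.1,0,0,0,1,0,0,-0.1,0,0,0,1,0,0,-0.1,0,0,0,1,0,0,-0.1,0,0,0,1],
  "grip_force": 40
}}

```text
time_s: 4.3
eef_pos: [577.3, 19.6, 38.2]
orientation: [0.705, -0.058, 0.062, -0.704]
ft_force: [-0.1, -0.2, -0.2]
gripper_width: 0.477
```

Call:
{"fn": "apply_moves", "kwargs": {
  "moves": [0,0,0,0,0,0,1,0,0,0,0,0,0,1,0,0,0,0,0,0,1,0,0,0,0,0,0,1]
}}

```text
time_s: 4.63
eef_pos: [577.3, 19.3, 38.2]
orientation: [0.705, -0.058, 0.062, -0.704]
ft_force: [-0.6, -2.7, 0.1]
gripper_width: 0.297
```

Call:
{"fn": "apply_moves", "kwargs": {
  "moves": [0,0,0,0,0,0,1,0,0,0,0,0,0,1,0,0,1,0,0,0,1,0,0,3,0,0,0,1,0,0,6,0,0,0,1,0,0,9,0,0,0,1,0,0,12,0,0,0,1,0,0,13,0,0,0,1]
}}

```text
time_s: 5.3
eef_pos: [579.0, 19.5, 173.1]
orientation: [0.705, -0.056, 0.064, -0.704]
ft_force: [1.6, 0.6, -6.0]
gripper_width: 0.294
```

Call:
{"fn": "apply_moves", "kwargs": {
  "moves": [1,4,3,0,0,0.06,1,2.1,8,5,0,0,0.119,1,2.1,11,5,0,0,0.119,1,2.1,13,5,0,0,0.119,1,2.1,13,5,0,0,0.119,1,2.1,13,5,0,0,0.119,1,2.1,13,5,0,0,0.119,1,2.1,13,5,0,0,0.119,1]
}}

```text
time_s: 5.97
eef_pos: [599.4, 148.4, 221.7]
orientation: [0.707, -0.015, 0.021, -0.707]
ft_force: [-0.2, -0.2, -8.1]
gripper_width: 0.292
```

```bash
cat >m2.py <<'E'
from h import *
from scipy.spatial.transform import Rotation as Ro
import sys
f=sys.argv[1]
im,d,K,T=load(f); C=cloud(K,T,d)
hsv=cv2.cvtColor(im,cv2.COLOR_BGR2HSV)
box=lambda x0,x1,y0,y1:(C[...,0]>x0)&(C[...,0]<x1)&(C[...,1]>y0)&(C[...,1]<y1)
reg=box(560,700,170,400)&(C[...,2]>60)&(C[...,2]<90)
br=(hsv[...,0]>12)&(hsv[...,0]<32)&(hsv[...,1]>110)&(hsv[...,2]>90)&reg
n,l,st,ce=cv2.connectedComponentsWithStats(br.astype(np.uint8))
for i in range(1,n):
    if st[i,4]>60:
        m=(l==i)&(C[...,2]>72)&(C[...,2]<77.5); P=C[m]
        L=cv2.fitLine(P[:,:2].astype(np.float32),cv2.DIST_HUBER,0,.01,.01).ravel()
        a=np.arctan2(L[1],L[0]); a=(a+np.pi/2)%np.pi-np.pi/2
        x=np.array([np.cos(a),np.sin(a)]); y=np.array([-x[1],x[0]])
        q=C[l==i][:,:2]-L[2:]; print('rail',m.sum(),'z',np.median(P[:,2]).round(2),'ctr',L[2:].round(1),'yaw',a.round(4),'along ext',[ (L[2:]+x*e).round(1).tolist() for e in np.percentile(q@x,[0,100])],'width',np.percentile((P[:,:2]-L[2:])@y,[1,99]).round(1),)
        print('  stop z>80',(C[(l==i)&(C[...,2]>80)]).mean(0).round(1))
g=reg&(hsv[...,2]<75)&(C[...,2]<73);print('graph z',np.median(C[g][:,2]),cv2.minAreaRect(C[g][:,:2].astype(np.float32)))
g=box(560,700,170,400)&(C[...,2]>50)&(C[...,2]<90);print('block',cv2.minAreaRect(C[g][:,:2].astype(np.float32)))
E
python3 - <<'E'
from h import *
s=manip.read_state();print(s['eef_pos'].round(1),s['orientation'],s['joint_velocities'].round(3)); im,d=snap('wrist','w4'); cv2.imwrite('pics/w4b.png',cv2.resize(im,None,fx=1.5,fy=1.5))
E
python3 m2.py w4;python3 m2.py w2;python3 m2.py w1
```

```text
[599.4 148.4 221.7] [ 0.70699227 -0.01505714  0.02133414 -0.70673904] [-0.011 -0.006 -0.005  0.003  0.002 -0.   ]
rail 63 z 73.93 ctr [623.5 322.3] yaw -0.0446 along ext [[603.0, 323.2], [649.5, 321.1]] width [-0.9  0.8]
  stop z>80 [nan nan nan]
rail 76 z 73.9 ctr [647.9 249. ] yaw -0.0495 along ext [[600.0, 251.4], [671.7, 247.8]] width [-0.6  5.7]
  stop z>80 [667.2 250.6  82.9]
graph z 68.58306053603337 ((618.968994140625, 284.1019287109375), (94.07774353027344, 147.14801025390625), 8.341188430786133)
block ((631.2985229492188, 290.5702209472656), (191.0413818359375, 112.61329650878906), 86.96284484863281)
rail 355 z 74.99 ctr [637.5 323.8] yaw -0.0406 along ext [[602.5, 325.3], [676.6, 322.3]] width [-3.3  5.9]
  stop z>80 [672.3 322.4  84.2]
rail 319 z 74.97 ctr [634.9 252.4] yaw -0.031 along ext [[598.9, 253.5], [672.7, 251.2]] width [-3.4  5.2]
  stop z>80 [668.4 250.7  84.1]
graph z 69.54925035087084 ((629.4642944335938, 272.437255859375), (133.0174560546875, 89.33042907714844), 87.0541000366211)
block ((630.1137084960938, 275.5017395019531), (161.75595092773438, 112.46232604980469), 86.96746063232422)
rail 244 z 75.49 ctr [634.  254.8] yaw -0.0423 along ext [[599.0, 256.3], [672.5, 253.2]] width [-3.5  4.4]
  stop z>80 [667.5 253.2  85.1]
rail 268 z 75.55 ctr [637.5 326.4] yaw -0.0365 along ext [[602.0, 327.7], [675.6, 325.0]] width [-3.6  4.9]
  stop z>80 [671.5 324.6  84.5]
graph z 70.34052588328595 ((629.768798828125, 291.01287841796875), (163.455322265625, 89.42809295654297), 86.98430633544922)
block ((630.041748046875, 292.1788330078125), (190.1793975830078, 112.16702270507812), 87.07955169677734)m2.py:18: RuntimeWarning: Mean of empty slice.
  print('  stop z>80',(C[(l==i)&(C[...,2]>80)]).mean(0).round(1))
  ret = um.true_divide(
```

View pics/w4b.png

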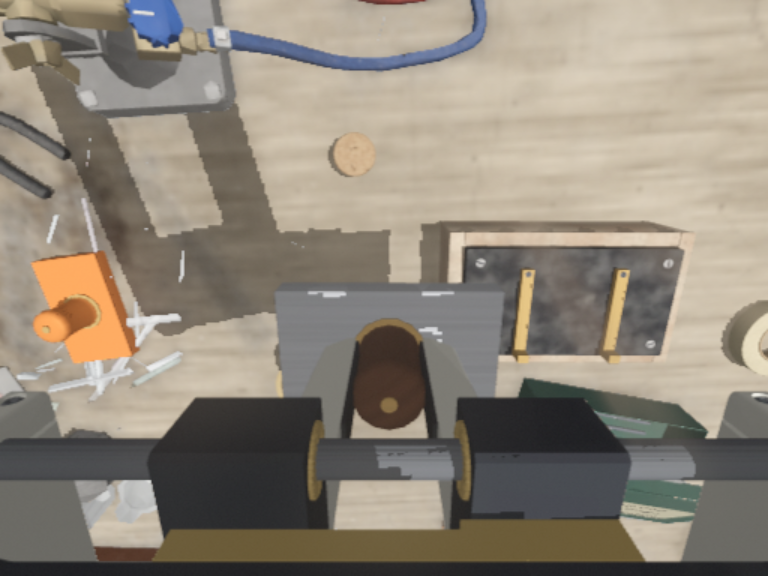

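```bash
python3 - <<'E'
from h import *
for f in('scene0','side0'):
    im,d,K,T=load(f); C=cloud(K,T,d)
    for zlo,zhi in((80,150),(150,250),(250,450)):
        g=(C[...,2]>zlo)&(C[...,2]<zhi)&(C[...,0]>560)&(C[...,0]<800)&(abs(C[...,1]-280)<200)
        P=C[g]; print(f,zlo,len(P), P.min(0).round() if len(P) else '', P.max(0).round() if len(P) else '')
        h,_,_=np.histogram2d(P[:,0],P[:,1],bins=[np.arange(560,801,40),np.arange(80,481,50)]); print(h.astype(int))
E
```

```text
scene0 80 230 [667. 246.  81.] [800. 440. 121.]
[[ 0  0  0  0  0  0  0  0]
 [ 0  0  0  0  0  0  0  0]
 [ 0  0  0  4  5  0  0  0]
 [ 0  0  0  0  0  0  0  0]
 [ 0  0  0 11 11  0  0  0]
 [ 0  0  0 48 57 50 37  7]]
scene0 150 0  
[[0 0 0 0 0 0 0 0]
 [0 0 0 0 0 0 0 0]
 [0 0 0 0 0 0 0 0]
 [0 0 0 0 0 0 0 0]
 [0 0 0 0 0 0 0 0]
 [0 0 0 0 0 0 0 0]]
scene0 250 481 [704. 277. 373.] [800. 470. 450.]
[[  0   0   0   0   0   0   0   0]
 [  0   0   0   0   0   0   0   0]
 [  0   0   0   0   0   0   0   0]
 [  0   0   0   0  13  15   0   0]
 [  0   0   0   0 192   3   0   2]
 [  0   0   0   5 251   0   0   0]]
side0 80 132 [670. 246.  81.] [800. 430. 118.]
[[ 0  0  0  0  0  0  0  0]
 [ 0  0  0  0  0  0  0  0]
 [ 0  0  0  3  4  0  0  0]
 [ 0  0  0  0  0  0  0  0]
 [ 0  0  0  3  1  0  0  0]
 [ 0  0  0 50 36 23 12  0]]
side0 150 0  
[[0 0 0 0 0 0 0 0]
 [0 0 0 0 0 0 0 0]
 [0 0 0 0 0 0 0 0]
 [0 0 0 0 0 0 0 0]
 [0 0 0 0 0 0 0 0]
 [0 0 0 0 0 0 0 0]]
side0 250 334 [706. 277. 374.] [800. 354. 450.]
[[  0   0   0   0   0   0   0   0]
 [  0   0   0   0   0   0   0   0]
 [  0   0   0   0   0   0   0   0]
 [  0   0   0   0   1  13   0   0]
 [  0   0   0   0 111   2   0   0]
 [  0   0   0   4 203   0   0   0]]
```

Call:
{"fn": "apply_moves", "kwargs": {
  "moves": [4,14,0,0,0,-0.005,1,4,14,0,0,0,-0.005,1,4,14,0,0,0,-0.005,1,4,14,0,0,0,-0.005,1,4,14,0,0,0,-0.005,1,4,14,0,0,0,-0.005,1,4,14,0,0,0,-0.005,1]
}}

```text
time_s: 6.6
eef_pos: [639.6, 287.0, 221.3]
orientation: [0.707, -0.017, 0.023, -0.706]
ft_force: [-0.4, -0.4, -7.5]
gripper_width: 0.291
```

```bash
python3 - <<'E'
from h import *
s=manip.read_state();print(s['eef_pos'].round(1),s['orientation'],s['joint_velocities'].round(3)); im,d=snap('wrist','w5'); cv2.imwrite('pics/w5b.png',cv2.resize(im,None,fx=1.5,fy=1.5))
snap('scene','s5');snap('side','d5')
E
python3 m2.py w5
```

```text
[639.6 287.  221.3] [ 0.70724071 -0.01749166  0.02340195 -0.70636886] [-0.015 -0.017  0.009 -0.    -0.001  0.001]
rail 204 z 74.97 ctr [625.6 254.7] yaw -0.0878 along ext [[609.8, 256.1], [641.5, 253.3]] width [-4.5  3.5]
  stop z>80 [nan nan nan]
graph z 69.7935496534783 ((614.6102294921875, 265.3402404785156), (113.06527709960938, 59.6163215637207), 87.13185119628906)
block ((631.0340576171875, 290.5030517578125), (190.41473388671875, 111.53480529785156), 86.80078125)m2.py:18: RuntimeWarning: Mean of empty slice.
  print('  stop z>80',(C[(l==i)&(C[...,2]>80)]).mean(0).round(1))
  ret = um.true_divide(
```

View pics/w5b.png

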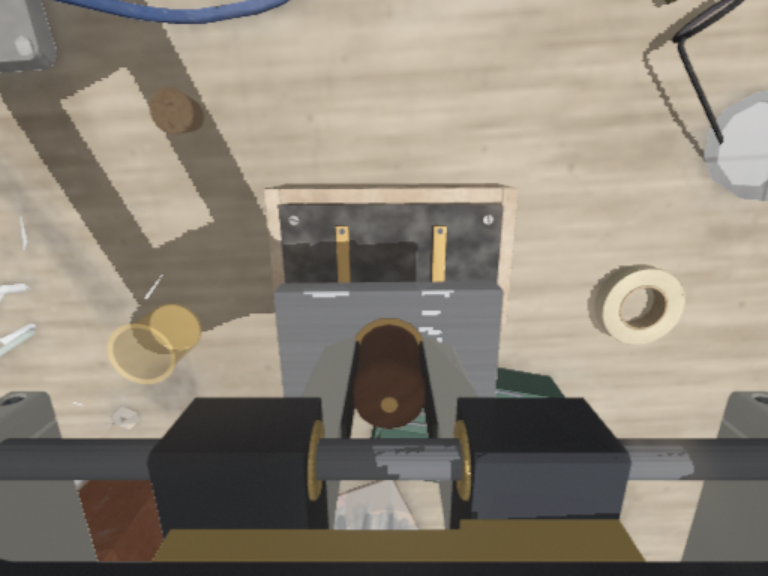

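View pics/d5.png

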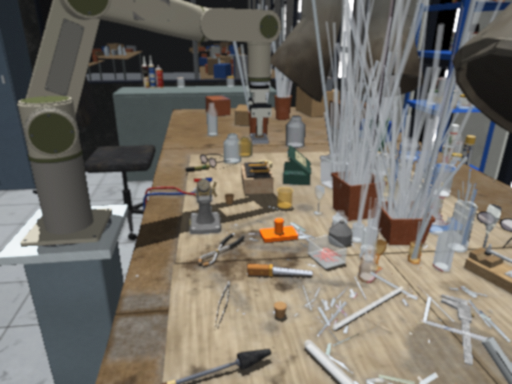

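```bash
python3 - <<'E'
from h import *
im,d,K,T=load('w5'); C=cloud(K,T,d)
hsv=cv2.cvtColor(im,cv2.COLOR_BGR2HSV)
br=(hsv[...,0]>10)&(hsv[...,0]<32)&(hsv[...,1]>100)&(hsv[...,2]>60)
br[:146]=0;br[187:]=0;br[:,:215]=0;br[:,305:]=0
n,l,st,ce=cv2.connectedComponentsWithStats(br.astype(np.uint8))
R=[]
for i in range(1,n):
    if st[i,4]>40:
        v,u=np.nonzero(l==i); P=onplane(K,T,u,v,75.)[:,:2]
        L=cv2.fitLine(P.astype(np.float32),cv2.DIST_HUBER,0,.01,.01).ravel()
        print(st[i],'ctr',P.mean(0).round(1),'yaw',np.arctan(L[1]/L[0]).round(3),'front x',P[:,0].min().round(1),'z',np.median(C[l==i][:,2])); R.append(P.mean(0))
print('mid',np.mean(R,0),'perp', np.degrees(np.arctan2(*(R[1]-R[0])[::-1])))
# plate front-bottom edge
g=cv2.cvtColor(im,cv2.COLOR_BGR2GRAY)
zs=C[...,2]; m=(zs>165)&(zs<205)
cols=[];rows=[]
for u in range(190,330):
    vv=np.nonzero(m[170:230,u])[0]
    if len(vv): cols.append(u);rows.append(170+vv[0])
cols=np.array(cols);rows=np.array(rows);print(cols.min(),cols.max(),rows.min(),rows.max(), 'z',np.median(zs[rows+1,cols]), [np.median(zs[r]) for r in []])
for zb in(183.,):
    P=onplane(K,T,cols,rows-.5,zb); k=np.polyfit(P[:,1],P[:,0],1); print('edge slope dx/dy',k[0],'ends',P[0].round(1),P[-1].round(1),'mid',P[[0,-1]].mean(0))
kn=(zs>215)&(zs<245)&(hsv[...,2]<90)
s=manip.read_state();print(s['eef_pos'])
E
```

```text
[224 151  10  36 277] ctr [621.  254.4] yaw -0.063 front x 599.7 z 74.90626818874301
[288 150   9  37 272] ctr [625.  325.5] yaw -0.02 front x 602.8 z 74.8713236482514
mid [622.98926015 289.98354075] perp 86.72909046630679
190 329 187 189 z 188.2879234041644 []
edge slope dx/dy 0.04550508963419731 ends [608.7 239.4 183. ] [613.  340.2 183. ] mid [610.8626476  289.82190061 183.        ]
[639.77821649 286.73025896 222.07265544]
```

```bash
python3 - <<'E'
from h import *
im,d,K,T=load('w5'); C=cloud(K,T,d); zs=C[...,2]
print(zs[188:200:2,183:336:30].round(0)); 
for v in(195,200,205):
    m=(zs[v]>170)&(zs[v]<206); u=np.nonzero(m)[0]; u=u[(u>150)&(u<360)]; P=onplane(K,T,np.array([u[0]-.5,u[-1]+.5]),np.array([v,v]),198.); print(v,u[0],u[-1],P.round(1).tolist(),P.mean(0).round(1), zs[v,u[0]+2],zs[v,u[-1]-2])
E
```

```text
[[ 60. 185. 186. 186. 187.  61.]
 [ 60. 190. 190. 191. 370.  61.]
 [ 61. 195. 195. 196. 196. 196.]
 [198. 198. 198. 197. 198. 198.]
 [199. 198. 198. 199. 198. 198.]
 [198. 199. 199. 198. 197. 197.]]
195 183 335 [[608.6, 238.0, 198.0], [614.5, 341.0, 198.0]] [611.6 289.5 198. ] 198.87445974629122 198.22605411676415
200 183 335 [[612.2, 237.5, 198.0], [618.1, 341.1, 198.0]] [615.1 289.3 198. ] 198.31198740189333 198.2632059897679
205 184 334 [[615.8, 237.7, 198.0], [621.7, 340.5, 198.0]] [618.7 289.1 198. ] 199.4841827082353 199.05571516154816
```

```bash
python3 - <<'E'
from h import *
from scipy.spatial.transform import Rotation as Ro
s=manip.read_state(); R=Ro.from_quat(s['orientation']);print(R.as_matrix().round(4))
y=-0.054; M=np.array([[np.cos(y),0,-np.sin(y)],[np.sin(y),0,np.cos(y)],[0,-1,0]])
print((Ro.from_matrix(M)*R.inv()).as_rotvec().round(4))
E
```

```text
[[ 9.982e-01  9.300e-03  5.860e-02]
 [-5.860e-02 -8.000e-04  9.983e-01]
 [ 9.300e-03 -1.000e+00 -2.000e-04]]
[0.0007 0.0093 0.0047]
```

Call:
{"fn": "apply_moves", "kwargs": {
  "moves": [-0.3,0.1,-3,0,0.004,-0.008,1,-0.6,0.15,-6,0,0.004,-0.008,1,-0.6,0.15,-8.5,0,0.004,-0.008,1,-0.6,0.15,-10,0,0.004,-0.008,1,-0.6,0.15,-10,0,0.004,-0.008,1,-0.6,0.15,-10,0,0.004,-0.008,1,-0.6,0.15,-10,0,0.004,-0.008,1,-0.6,0.15,-10,0,0.004,-0.008,1]
}}

```text
time_s: 7.42
eef_pos: [635.6, 288.7, 125.4]
orientation: [-0.706, 0.02, -0.027, 0.707]
ft_force: [-0.1, -0.7, -6.4]
gripper_width: 0.289
```

```bash
python3 - <<'E'
from h import *
s=manip.read_state();print(s['eef_pos'].round(1),s['orientation'],s['joint_velocities'].round(3)); im,d=snap('wrist','w6'); cv2.imwrite('pics/w6b.png',cv2.resize(im,None,fx=1.5,fy=1.5))
E
```

```text
[635.6 288.7 125.4] [-0.70627933  0.02019184 -0.02711841  0.70712544] [ 0.004 -0.002  0.004 -0.    -0.     0.   ]
```

View pics/w6b.png

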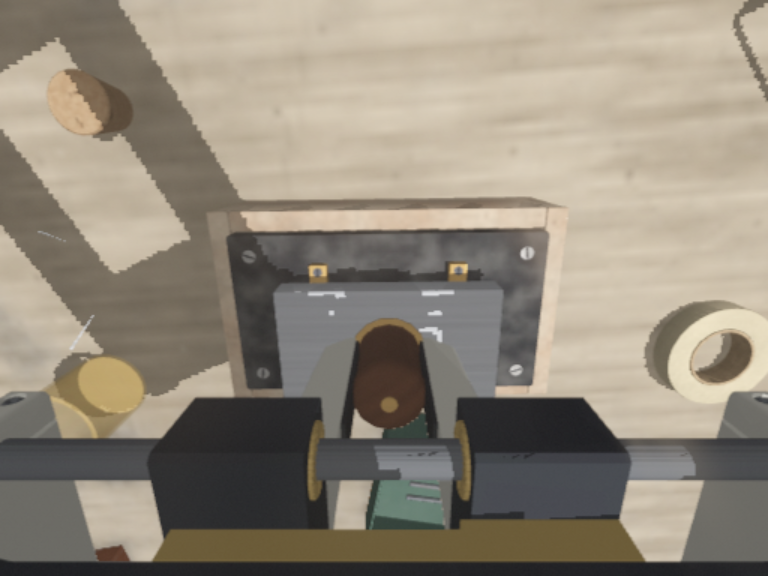

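```bash
python3 - <<'E'
from h import *
im,d,K,T=load('w6'); C=cloud(K,T,d); zs=C[...,2]
cv2.imwrite('pics/w6c.png',cv2.resize(im[168:205,175:345],None,fx=4.6,fy=4.6,interpolation=cv2.INTER_NEAREST))
for u in (190,212,240,270,306,320): print(u,zs[180:204,u].round(0).tolist())
E
```

```text
190 [70.0, 71.0, 69.0, 71.0, 69.0, 69.0, 70.0, 71.0, 70.0, 90.0, 92.0, 96.0, 99.0, 100.0, 104.0, 102.0, 103.0, 104.0, 274.0, 102.0, 102.0, 102.0, 103.0, 103.0]
212 [76.0, 76.0, 76.0, 75.0, 76.0, 75.0, 74.0, 77.0, 89.0, 90.0, 93.0, 96.0, 99.0, 102.0, 102.0, 102.0, 103.0, 104.0, 102.0, 102.0, 103.0, 103.0, 102.0, 103.0]
240 [70.0, 70.0, 69.0, 70.0, 70.0, 70.0, 71.0, 71.0, 90.0, 92.0, 93.0, 96.0, 99.0, 101.0, 103.0, 103.0, 102.0, 103.0, 103.0, 103.0, 103.0, 274.0, 103.0, 104.0]
270 [70.0, 69.0, 70.0, 69.0, 69.0, 71.0, 70.0, 70.0, 90.0, 93.0, 94.0, 97.0, 100.0, 102.0, 102.0, 103.0, 102.0, 103.0, 102.0, 102.0, 103.0, 103.0, 102.0, 104.0]
306 [76.0, 76.0, 74.0, 74.0, 74.0, 75.0, 76.0, 89.0, 91.0, 93.0, 96.0, 98.0, 99.0, 102.0, 103.0, 103.0, 102.0, 103.0, 103.0, 103.0, 103.0, 104.0, 101.0, 103.0]
320 [69.0, 71.0, 71.0, 69.0, 70.0, 70.0, 70.0, 89.0, 92.0, 94.0, 97.0, 98.0, 101.0, 101.0, 102.0, 102.0, 103.0, 102.0, 103.0, 103.0, 102.0, 102.0, 102.0, 103.0]
```

View pics/w6c.png

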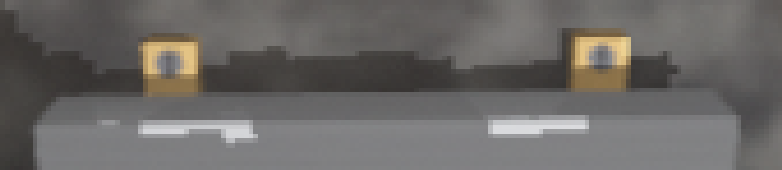

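```bash
python3 - <<'E'
from h import *
im,d,K,T=load('w6')
A=onplane(K,T,np.array([212,305.6]),np.array([176.,174.8])-.0,74.6); print('rail front',A.round(1), A.mean(0))
B=onplane(K,T,np.array([190,320]),np.array([188.3,186.8])-.0,87.3); print('plate front',B.round(1),B.mean(0))
s=[(X[1]-X[0])[0]/(X[1]-X[0])[1] for X in(A,B)];print(s)
E
```

```text
rail front [[599.2 256.2  74.6]
 [603.  327.5  74.6]] [601.07581525 291.82084837  74.6       ]
plate front [[604.1 241.6  87.3]
 [609.3 335.7  87.3]] [606.68078492 288.66591102  87.3       ]
[np.float64(0.05349274598511734), np.float64(0.05474479650817958)]
```

Call:
{"fn": "apply_moves", "kwargs": {
  "moves": [-0.12,0,-0.3,0,0,0,1,-0.12,0,-0.6,0,0,0,1,-0.12,0,-0.9,0,0,0,1,-0.12,0,-0.9,0,0,0,1,-0.12,0,-0.9,0,0,0,1]
}}

```text
time_s: 7.88
eef_pos: [633.8, 288.6, 115.4]
orientation: [-0.707, 0.021, -0.027, 0.707]
ft_force: [0.5, 0.4, -7.7]
gripper_width: 0.291
```

```bash
python3 - <<'E'
from h import *
s=manip.read_state();print(s['eef_pos'].round(1),s['orientation'],s['ft_force'])
E
```

```text
[633.8 288.6 115.4] [-0.70651251  0.02068991 -0.02655855  0.70689931] [ 0.46890889  0.38066964 -7.74305944]
```

Call:
{"fn": "apply_moves", "kwargs": {
  "moves": [0.05,0,-0.1,0,0,0,1,0.05,0,-0.2,0,0,0,1,0.05,0,-0.2,0,0,0,1,0.05,0,-0.2,0,0,0,1]
}}

```text
time_s: 8.22
eef_pos: [634.2, 288.6, 113.3]
orientation: [-0.707, 0.021, -0.026, 0.707]
ft_force: [-0.3, 0.9, -7.5]
gripper_width: 0.29
```

Call:
{"fn": "apply_moves", "kwargs": {
  "moves": [0,0,-0.05,0,0,0,1,0,0,-0.1,0,0,0,1,0,0,-0.1,0,0,0,1]
}}

```text
time_s: 8.47
eef_pos: [634.4, 288.6, 112.9]
orientation: [-0.706, 0.021, -0.027, 0.707]
ft_force: [-1.4, -0.7, -3.5]
gripper_width: 0.293
```

Call:
{"fn": "apply_moves", "kwargs": {
  "moves": [0,0,-0.05,0,0,0,1,0,0,-0.1,0,0,0,1,0,0,-0.1,0,0,0,1]
}}

```text
time_s: 8.72
eef_pos: [634.5, 288.5, 112.8]
orientation: [-0.706, 0.02, -0.027, 0.707]
ft_force: [-3.4, -3.2, 1.2]
gripper_width: 0.292
```

Call:
{"fn": "apply_moves", "kwargs": {
  "moves": [0,0,0,0,0,0,-0.3,0,0,0,0,0,0,-0.3,0,0,0,0,0,0,-0.3,0,0,0,0,0,0,-0.3,0,0,0,0,0,0,-0.3]
}}

```text
time_s: 9.13
eef_pos: [634.9, 288.7, 113.2]
orientation: [-0.706, 0.02, -0.027, 0.707]
ft_force: [0.2, 0.0, 0.1]
gripper_width: 0.601
```

Call:
{"fn": "apply_moves", "kwargs": {
  "moves": [0,0,1,0,0,0,-0.3,0,0,3,0,0,0,-0.3,0,0,6,0,0,0,-0.3,-2,0,9,0,0,0,-0.3,-4,0,11,0,0,0,-0.3,-5,0,11,0,0,0,-0.3,-5,0,11,0,0,0,-0.3,-5,0,11,0,0,0,-0.3]
}}

```text
time_s: 9.8
eef_pos: [585.0, 288.9, 224.2]
orientation: [-0.706, 0.02, -0.027, 0.707]
ft_force: [0.1, 0.2, 0.1]
gripper_width: 0.65
```

```bash
python3 - <<'E'
from h import *
s=manip.read_state();print(s['eef_pos'].round(1),s['joint_velocities'].round(3)); im,d=snap('wrist','w7'); cv2.imwrite('pics/w7b.png',cv2.resize(im,None,fx=1.5,fy=1.5))
E
```

```text
[585.  288.9 224.2] [-0.007  0.038  0.001 -0.003 -0.005 -0.001]
```

View pics/w7b.png

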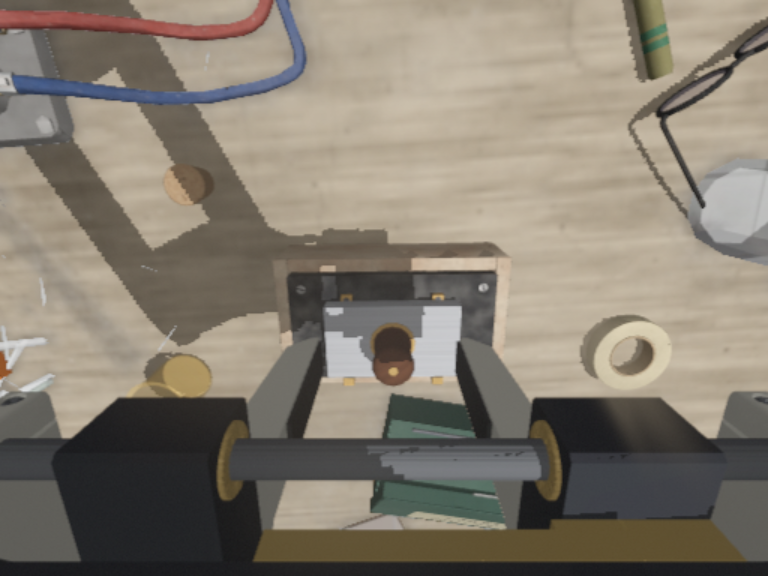

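```bash
cat > m3.py <<'E'
from h import *
import sys
im,d,K,T=load(sys.argv[1]); C=cloud(K,T,d)
R=(C[...,0]>560)&(C[...,0]<700)&(C[...,1]>180)&(C[...,1]<400)
hsv=cv2.cvtColor(im,cv2.COLOR_BGR2HSV)
g=R&(C[...,2]>86)&(C[...,2]<94)&(hsv[...,1]<60); P=C[g]
r=cv2.minAreaRect(P[:,:2].astype(np.float32));print('plate top z',np.median(P[:,2]).round(2),r)
A=np.c_[P[:,:2]-P[:,:2].mean(0),np.ones(len(P))];print('tilt',np.linalg.lstsq(A,P[:,2],rcond=None)[0].round(4))
g=R&(C[...,2]>122)&(C[...,2]<136);print('knob top',C[g].mean(0).round(1),g.sum())
g=R&(C[...,2]>50)&(C[...,2]<90);print('block',cv2.minAreaRect(C[g][:,:2].astype(np.float32)))
g=R&(C[...,2]>66)&(C[...,2]<72)&(hsv[...,2]<110);print('graph',np.median(C[g][:,2]),cv2.minAreaRect(C[g][:,:2].astype(np.float32)))
E
python3 m3.py w7; python3 - <<'E'
from h import *
im=load('w7')[0];cv2.imwrite('pics/w7c.png',cv2.resize(im[155:262,175:350],None,fx=4.5,fy=4.5,interpolation=cv2.INTER_CUBIC))
E
```

```text
plate top z 89.97 ((634.594970703125, 290.17449951171875), (104.12606048583984, 60.35736846923828), 86.86116027832031)
tilt [5.60000e-03 6.00000e-04 8.99358e+01]
knob top [632.  290.1 130.4] 612
block ((631.3184814453125, 290.3172607421875), (190.13851928710938, 112.85382080078125), 86.98260498046875)
graph 69.7650677686666 ((630.1627807617188, 289.752197265625), (164.23849487304688, 89.2834701538086), 87.30693817138672)
```

View pics/w7c.png

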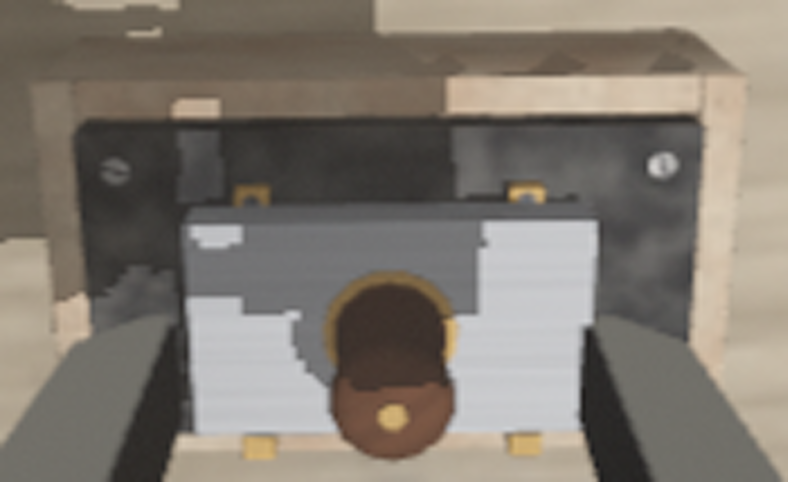

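Call:
{"fn": "apply_moves", "kwargs": {
  "moves": [0,-3,3,0,0,-0.15,-0.3,-2,-8,3,0,0,-0.15,-0.3,-4,-30,3,0,0,-0.15,-0.3,-5,-61.5,3,0,0,-0.15,-0.3,-5,-61.5,3,0,0,-0.15,-0.3,-5,-61.5,3,0,0,-0.15,-0.3,-5,-61.5,3,0,0,-0.15,-0.3,-5,-61.5,3,0,0,-0.15,-0.3]
}}

```text
time_s: 10.52
eef_pos: [552.2, -31.4, 251.7]
orientation: [-0.703, 0.074, -0.079, 0.703]
ft_force: [-0.1, -0.3, -0.2]
gripper_width: 0.651
```

Call:
{"fn": "apply_moves", "kwargs": {
  "moves": [-1.7,-30,0,0,0,0,-0.3,-1.7,-30,0,0,0,0,-0.3,-1.7,-30,0,0,0,0,-0.3,-1.7,-30,0,0,0,0,-0.3,-1.7,-30,0,0,0,0,-0.3,-1.7,-30,0,0,0,0,-0.3,-1.7,-30,0,0,0,0,-0.3,-1.7,-30,0,0,0,0,-0.3]
}}

```text
time_s: 11.18
eef_pos: [533.3, -337.5, 249.7]
orientation: [0.703, -0.076, 0.08, -0.702]
ft_force: [-0.1, -0.2, 0.2]
gripper_width: 0.649
```

Call:
{"fn": "apply_moves", "kwargs": {
  "moves": [0,0,0,0,0,0,-0.3,0,0,0,0,0,0,-0.3,0,0,0,0,0,0,-0.3]
}}

```text
time_s: 11.43
eef_pos: [533.3, -336.4, 248.5]
orientation: [-0.702, 0.077, -0.079, 0.703]
ft_force: [0.6, -0.6, -0.3]
gripper_width: 0.65
```

```bash
cat > m4.py <<'E'
from h import *
import sys
im,d,K,T=load(sys.argv[1]); C=cloud(K,T,d)
R=(C[...,0]>490)&(C[...,0]<720)&(C[...,1]>-400)&(C[...,1]<-280)
hsv=cv2.cvtColor(im,cv2.COLOR_BGR2HSV)
h=R&(C[...,2]>19)&(C[...,2]<29); n,l,st,ce=cv2.connectedComponentsWithStats(h.astype(np.uint8)); h=l==(1+np.argmax(st[1:,4]))
r=cv2.minAreaRect(C[h][:,:2].astype(np.float32)); print('handle',np.median(C[h][:,2]).round(1),r)
b=R&(C[...,2]>4.5)&(C[...,2]<19.5)&(hsv[...,1]<70)
n,l,st,ce=cv2.connectedComponentsWithStats(b.astype(np.uint8)); b=l==(1+np.argmax(st[1:,4]))
print('blade',st[1:,4].max(),cv2.minAreaRect(C[b][:,:2].astype(np.float32)))
E
python3 - <<'E'
from h import *
s=manip.read_state();print(s['eef_pos'].round(1),s['orientation'],s['joint_velocities'].round(3)); im,d=snap('wrist','w8'); cv2.imwrite('pics/w8b.png',cv2.resize(im,None,fx=1.5,fy=1.5))
E
python3 m4.py w8
```

```text
[ 533.3 -336.4  248.5] [-0.70248438  0.0769647  -0.07940929  0.70305498] [ 0.025 -0.02   0.005  0.004 -0.001 -0.002]
handle 24.1 ((549.746826171875, -328.74456787109375), (19.76923179626465, 63.78287887573242), 80.05260467529297)
blade 487 ((632.1256713867188, -344.09912109375), (13.879998207092285, 98.21965789794922), 79.62513732910156)
```

View pics/w8b.png

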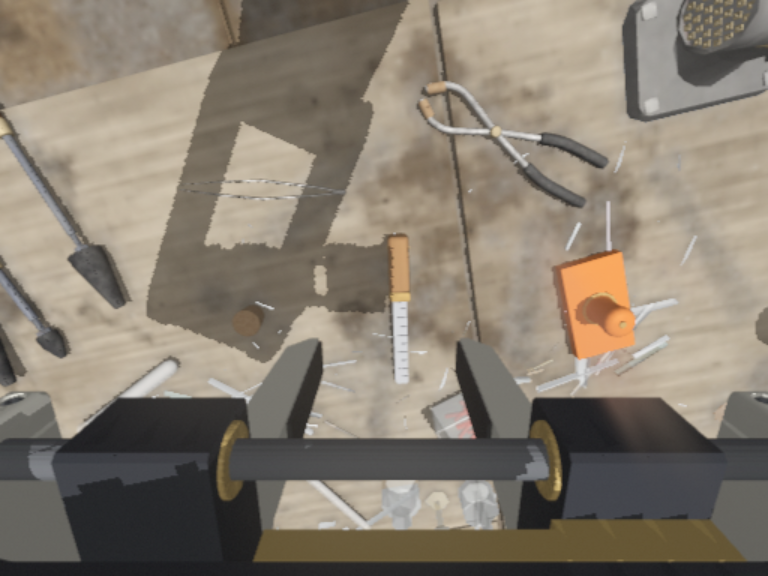

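Call:
{"fn": "apply_moves", "kwargs": {
  "moves": [1,0.3,-4,0,0,0.02,-0.3,2.4,0.6,-8,0,0,0.038,-0.3,2.4,0.6,-12,0,0,0.038,-0.3,2.4,0.6,-16,0,0,0.038,-0.3,2.4,0.6,-18,0,0,0.038,-0.3,2.4,0.6,-18,0,0,0.038,-0.3,2.4,0.6,-18,0,0,0.038,-0.3]
}}

```text
time_s: 12.07
eef_pos: [557.4, -327.8, 68.3]
orientation: [-0.704, 0.063, -0.064, 0.705]
ft_force: [-0.3, -0.2, 1.7]
gripper_width: 0.649
```

```bash
python3 - <<'E'
from h import *
from scipy.spatial.transform import Rotation as Ro
s=manip.read_state();print(s['eef_pos'].round(1),Ro.from_quat(s['orientation']).as_matrix().round(4).tolist(),s['joint_velocities'].round(3)); im,d=snap('wrist','w9'); cv2.imwrite('pics/w9b.png',cv2.resize(im,None,fx=1.5,fy=1.5))
E
python3 m4.py w9
```

```text
[ 557.4 -327.8   68.3] [[0.9838, 0.002, 0.1795], [-0.1795, 0.0019, 0.9838], [0.0016, -1.0, 0.0022]] [-0.01  -0.044 -0.062 -0.002  0.005 -0.001]
handle 24.2 ((549.5684204101562, -329.0330505371094), (20.267459869384766, 63.72917556762695), 79.68870544433594)
blade 669 ((607.1007080078125, -339.58465576171875), (13.499503135681152, 44.83317947387695), 78.88401794433594)
```

View pics/w9b.png

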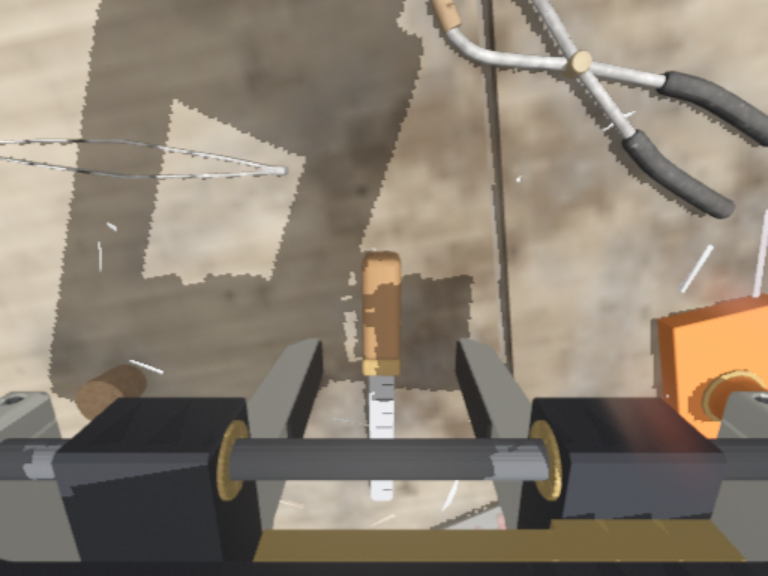

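Call:
{"fn": "apply_moves", "kwargs": {
  "moves": [0,-0.26,-2,0,0,0,-0.3,0,-0.26,-4,0,0,0,-0.3,0,-0.26,-4.7,0,0,0,-0.3,0,-0.26,-4.7,0,0,0,-0.3,0,-0.26,-4.7,0,0,0,-0.3]
}}

```text
time_s: 12.53
eef_pos: [559.7, -332.2, 25.7]
orientation: [0.705, -0.061, 0.066, -0.704]
ft_force: [-0.1, -0.1, 0.3]
gripper_width: 0.649
```

Call:
{"fn": "apply_moves", "kwargs": {
  "moves": [0,0,0,0,0,0,-0.3,0,0,0,0,0,0,-0.3]
}}

```text
time_s: 12.7
eef_pos: [561.2, -333.1, 28.3]
orientation: [0.705, -0.06, 0.067, -0.703]
ft_force: [-0.2, -0.4, 0.1]
gripper_width: 0.652
```

Call:
{"fn": "apply_moves", "kwargs": {
  "moves": [-0.38,0.27,-0.85,0,0.006,0,-0.3,-0.38,0.27,-0.85,0,0.006,0,-0.3,-0.38,0.27,-0.85,0,0.006,0,-0.3,-0.38,0.27,-0.85,0,0.006,0,-0.3]
}}

```text
time_s: 13.03
eef_pos: [557.2, -330.2, 19.6]
orientation: [0.705, -0.062, 0.065, -0.703]
ft_force: [0.0, 0.1, -0.6]
gripper_width: 0.647
```

```bash
cat > st.py <<'E'
from h import *
from scipy.spatial.transform import Rotation as Ro
import sys
s=manip.read_state();R=Ro.from_quat(s['orientation']).as_matrix()
print(round(s['time_s'],2),s['eef_pos'].round(2),'yaw',np.arctan2(R[1,0],R[0,0]).round(4),'x.z',R[2,0].round(4),'z.z',R[2,2].round(4),'F',s['ft_force'].round(2),'M',s['moment'].round(2),'v',abs(s['joint_velocities']).max().round(3),'w',round(s['gripper_width'],3))
E
python3 st.py
```

```text
13.03 [ 557.17 -330.19   19.57] yaw -0.1806 x.z 0.0044 z.z -0.0028 F [ 0.02  0.11 -0.63] M [-0.02 -0.04 -0.01] v 0.005 w 0.647
```

Call:
{"fn": "apply_moves", "kwargs": {
  "moves": [0,0,0,0,0,0,1,0,0,0,0,0,0,1,0,0,0,0,0,0,1,0,0,0,0,0,0,1,0,0,0,0,0,0,1,0,0,0,0,0,0,1,0,0,0,0,0,0,1,0,0,0,0,0,0,1],
  "grip_force": 50
}}

```text
time_s: 13.7
eef_pos: [557.2, -330.4, 19.7]
orientation: [0.705, -0.062, 0.065, -0.703]
ft_force: [0.1, -0.7, 0.1]
gripper_width: 0.211
```

```bash
python3 st.py
```

```text
13.7 [ 557.22 -330.36   19.68] yaw -0.1806 x.z 0.0046 z.z -0.0031 F [ 0.14 -0.68  0.11] M [-0.16  0.   -0.05] v 0.002 w 0.211
```

```bash
python3 - <<'E'
from h import *
for f in('w7','w1','scene0'):
    im,d,K,T=load(f); C=cloud(K,T,d)
    g=(C[...,2]>12)&(C[...,2]<220)&(C[...,0]>380)&(C[...,0]<575)&(C[...,1]>100)&(C[...,1]<420)
    P=C[g];print(f,len(P)); 
    if len(P): print(P.min(0).round(),P.max(0).round()); h,_,_=np.histogram2d(P[:,0],P[:,1],bins=[np.arange(380,581,40),np.arange(100,421,40)]);print(h.astype(int))
E
```

```text
w7 3532
[381. 100.  12.] [575. 288. 220.]
[[599 351  67  50   0   0   0   0]
 [483 296 134  11   0   0   0   0]
 [107   0   0   0   0   0   0   0]
 [482  97   0   0   0   0   0   0]
 [  0   0 195 478 182   0   0   0]]
w1 1971
[396. 100.  12.] [575. 310.  63.]
[[ 27 165  31  50   0   0   0   0]
 [346 236 140  22   0   0   0   0]
 [ 83   4   0   0   0   0   0   0]
 [359  69   0   0   0   0   0   0]
 [  0   0 102 182 134  21   0   0]]
scene0 285
[388. 100.  12.] [575. 303.  63.]
[[20 15  5  7  0  0  0  0]
 [11 17  6  0  0  0  0  0]
 [ 3  0  0  0  0  0  0  0]
 [51  0  0  0  0  0  0  0]
 [ 0  0 59 62 28  1  0  0]]
```

Call:
{"fn": "apply_moves", "kwargs": {
  "moves": [0,0,1,0,0,0,1,0,0,4,0,0,0,1,0,0,8,0,0,0,1,0,0,12,0,0,0,1,0,0,16,0,0,0,1,0,0,20,0,0,0,1,0,0,22,0,0,0,1,0,0,22,0,0,0,1]
}}

```text
time_s: 14.37
eef_pos: [559.7, -332.0, 248.5]
orientation: [0.707, -0.059, 0.069, -0.701]
ft_force: [0.9, -0.4, -1.1]
gripper_width: 0.208
```

```bash
python3 - <<'E'
from h import *
for f in('scene0','side0'):
    im,d,K,T=load(f); C=cloud(K,T,d)
    g=(C[...,2]>160)&(C[...,2]<420)&(C[...,0]>300)&(C[...,0]<900)&(C[...,1]>-400)&(C[...,1]<400)
    P=C[g];h,_,_=np.histogram2d(P[:,0],P[:,1],bins=[np.arange(300,901,50),np.arange(-400,401,80)]);print(f);print(h.astype(int))
E
python3 st.py
```

```text
scene0
[[  0   0   0   0   0   0   0   0   0   0]
 [  0   0   0   0   0   0   0   0   0   0]
 [  0   0  50 283   0   0   0   0   0   0]
 [  0   0   0   0   0   0   0   0   0   0]
 [  0   0   0   0   0   0   0   0   0   0]
 [  0   0   0   0   0   0   0   0   0   0]
 [  0   0   0   0   0   0   0   0   0   0]
 [  0   0   0   0   0   0   0   0   0   0]
 [  0   0   0   0   0   0   0   0  10   0]
 [  0   0   0   0   0   0   0   0 148   0]
 [  0   7 114  55 358 136   0   0 208   0]
 [  0  85 342 197 763 582   3  30 239  16]]
side0
[[  0   0   0   0   0   0   0   0   0   0]
 [  0   0   0   0   0   0   0   0   0   0]
 [  0   0  41  91   0   0   0   0   0   0]
 [  0   0   0   0   0   0   0   0   0   0]
 [  0   0   0   0   0   0   0   0   0   0]
 [  0   0   0   0   0   0   0   0   0   0]
 [  0   0   0   0   0   0   0   0   0   0]
 [  0   0   0   0   0   0   0   0   0   0]
 [  0   0   0   0   0   0   0   0   5   0]
 [  0   0   0   0   0   0   0   0 119   0]
 [  0  11 109  64 323 121   0   0 228   1]
 [  0  93 441 155 627 441   0  12 280  54]]
14.37 [ 559.68 -331.99  248.47] yaw -0.1804 x.z 0.0152 z.z -0.0079 F [ 0.86 -0.44 -1.06] M [ 0.03 -0.04 -0.04] v 0.082 w 0.208
```

```bash
python3 - <<'E'
from h import *
im,d,K,T=load('scene0'); C=cloud(K,T,d)
g=(C[...,2]>100)&(C[...,0]>380)&(C[...,0]<480)&(C[...,1]>-300)&(C[...,1]<100);P=C[g];print(P.min(0),P.max(0))
E
```

```text
[ 389.04481823 -167.7762413   100.0020827 ] [460.5300481  42.856389  200.3999198]
```

Call:
{"fn": "apply_moves", "kwargs": {
  "moves": [-0.5,6,0.5,0,0.009,0.128,1,-0.5,40,0.5,0,0.009,0.128,1,-0.5,40,0.5,0,0.009,0.128,1,-0.5,40,0.5,0,0.009,0.128,1,-0.5,40,0.5,0,0.009,0.128,1,-0.5,40,0.5,0,0.009,0.128,1,-0.5,40,0.5,0,0.009,0.128,1,-0.5,40,0.5,0,0.009,0.128,1]
}}

```text
time_s: 15.03
eef_pos: [553.7, 3.8, 251.7]
orientation: [0.71, -0.017, 0.02, -0.704]
ft_force: [0.1, 0.1, -2.2]
gripper_width: 0.212
```

Call:
{"fn": "apply_moves", "kwargs": {
  "moves": [-1,6,0,0,0,0,1,-4,14,0,0,0,0,1,-9.9,29.7,0,0,0,0,1,-9.9,29.7,0,0,0,0,1,-9.9,29.7,0,0,0,0,1,-9.9,29.7,0,0,0,0,1,-9.9,29.7,0,0,0,0,1,-9.9,29.7,0,0,0,0,1]
}}

```text
time_s: 15.7
eef_pos: [452.0, 304.0, 250.6]
orientation: [0.71, -0.017, 0.019, -0.704]
ft_force: [0.8, 0.3, -2.3]
gripper_width: 0.208
```

Call:
{"fn": "apply_moves", "kwargs": {
  "moves": [0,0,0,0,0,0,1,0,0,0,0,0,0,1,0,0,0,0,0,0,1]
}}

```text
time_s: 15.95
eef_pos: [451.6, 303.4, 249.7]
orientation: [0.71, -0.017, 0.018, -0.703]
ft_force: [0.3, -0.5, -1.6]
gripper_width: 0.211
```

```bash
python3 st.py;python3 - <<'E'
from h import *
im,d=snap('wrist','w10'); cv2.imwrite('pics/w10b.png',cv2.resize(im,None,fx=1.5,fy=1.5))
E
```

```text
15.95 [451.58 303.4  249.69] yaw -0.0497 x.z 0.0012 z.z -0.0099 F [ 0.26 -0.52 -1.64] M [ 0.05 -0.04  0.05] v 0.029 w 0.211
```

View pics/w10b.png

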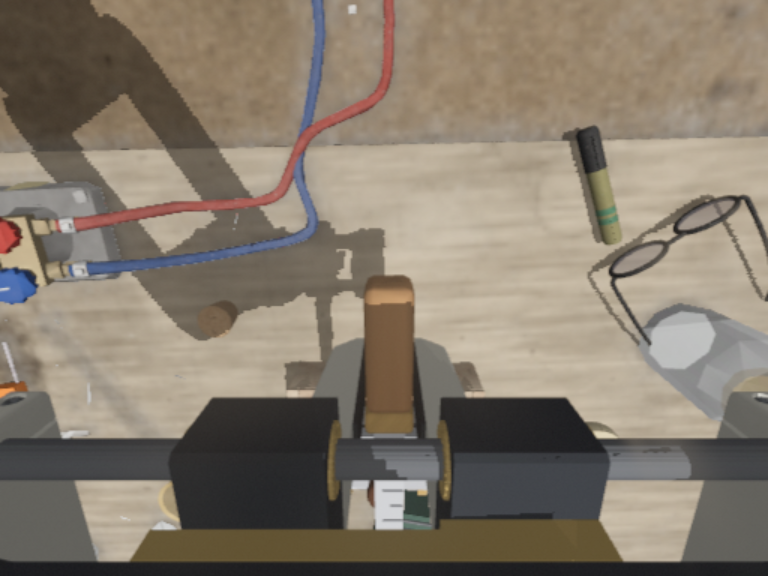

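Call:
{"fn": "apply_moves", "kwargs": {
  "moves": [0,-0.35,-4,0.007,-0.0035,-0.0035,1,0,-0.35,-8,0.007,-0.0035,-0.0035,1,0,-0.35,-12,0.007,-0.0035,-0.0035,1,0,-0.35,-15.5,0.007,-0.0035,-0.0035,1,0,-0.35,-15.5,0.007,-0.0035,-0.0035,1,0,-0.35,-15.5,0.007,-0.0035,-0.0035,1,0,-0.35,-15.5,0.007,-0.0035,-0.0035,1]
}}

```text
time_s: 16.58
eef_pos: [453.7, 299.2, 97.3]
orientation: [0.707, -0.017, 0.022, -0.706]
ft_force: [-0.8, 0.5, -2.0]
gripper_width: 0.212
```

```bash
python3 st.py;python3 - <<'E'
from h import *
for n in('scene','side'):
    im,d=snap(n,n[0]+'11')
im=load('s11')[0]; cv2.imwrite('pics/s11c.png',cv2.resize(im[90:220,110:310],None,fx=4,fy=4,interpolation=cv2.INTER_CUBIC))
im=load('s11')[0] if 0 else load('s11')[0]
E
python3 - <<'E'
from h import *
snap('side','d11'); im=load('d11')[0]; cv2.imwrite('pics/d11c.png',cv2.resize(im[120:220,190:340],None,fx=5,fy=5,interpolation=cv2.INTER_CUBIC))
snap('scene','s11'); im=load('s11')[0]; cv2.imwrite('pics/s11c.png',cv2.resize(im[90:220,110:310],None,fx=4,fy=4,interpolation=cv2.INTER_CUBIC))
E
```

```text
16.58 [453.68 299.21  97.25] yaw -0.0559 x.z 0.0069 z.z -0.0014 F [-0.76  0.49 -1.98] M [ 0.03  0.06 -0.05] v 0.032 w 0.212
```

View pics/s11c.png

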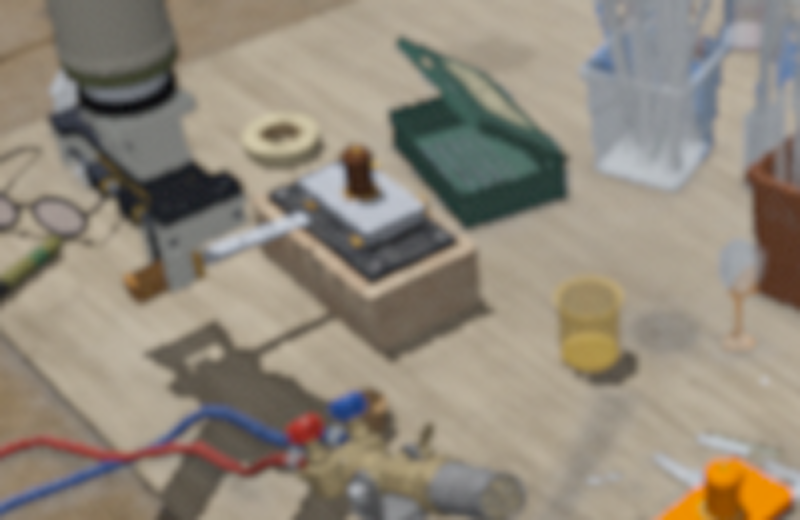

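View pics/d11c.png

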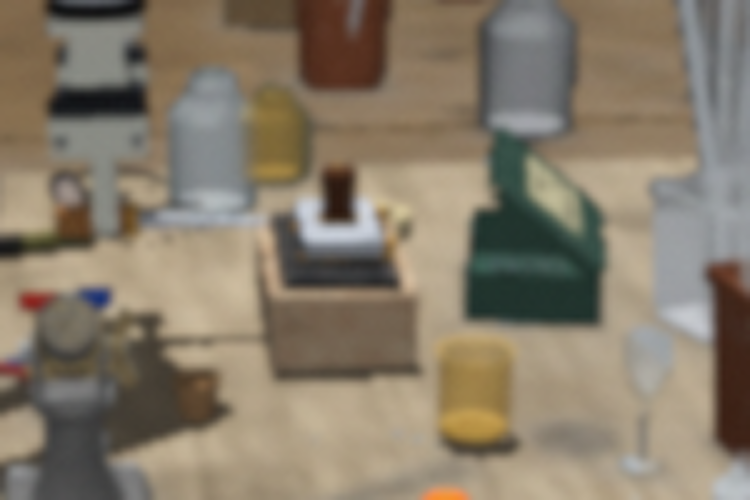

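Call:
{"fn": "apply_moves", "kwargs": {
  "moves": [0.8,0,-0.2,0,0.002,0.002,1,1.5,0,-0.6,0,0.002,0.002,1,1.5,0,-1.1,0,0.002,0.002,1,1.5,0,-1.1,0,0.002,0.002,1,1.5,0,-1.1,0,0.002,0.002,1]
}}

```text
time_s: 17.2
eef_pos: [468.4, 299.9, 86.0]
orientation: [0.707, -0.017, 0.021, -0.706]
ft_force: [0.6, -0.6, -1.7]
gripper_width: 0.216
```

```bash
python3 st.py
```

```text
17.2 [468.42 299.91  85.96] yaw -0.0529 x.z 0.0052 z.z -0.0011 F [ 0.64 -0.59 -1.74] M [-0.03  0.04 -0.02] v 0.009 w 0.216
```

Call:
{"fn": "apply_moves", "kwargs": {
  "moves": [0,-0.05,-0.1,0,0,0,1,0,-0.05,-0.2,0,0,0,1,0,-0.05,-0.3,0,0,0,1,0,-0.05,-0.3,0,0,0,1]
}}

```text
time_s: 17.53
eef_pos: [468.1, 299.3, 82.6]
orientation: [0.707, -0.017, 0.02, -0.706]
ft_force: [-0.1, -1.2, -0.3]
gripper_width: 0.213
```

```bash
python3 st.py
```

```text
17.53 [468.12 299.34  82.64] yaw -0.0528 x.z 0.0047 z.z -0.0013 F [-0.1  -1.16 -0.26] M [-0.01 -0.02 -0.  ] v 0.003 w 0.213
```

Call:
{"fn": "apply_moves", "kwargs": {
  "moves": [0,0,-0.05,0,0,0,1,0,0,-0.05,0,0,0,1,0,0,-0.05,0,0,0,1]
}}

```text
time_s: 17.78
eef_pos: [468.1, 299.4, 82.2]
orientation: [0.707, -0.017, 0.02, -0.706]
ft_force: [-0.6, 0.1, -1.3]
gripper_width: 0.215
```

```bash
python3 st.py
```

```text
17.78 [468.09 299.38  82.18] yaw -0.0527 x.z 0.0048 z.z -0.0013 F [-0.65  0.09 -1.3 ] M [0.06 0.02 0.02] v 0.001 w 0.215
```

Call:
{"fn": "apply_moves", "kwargs": {
  "moves": [0,0,-0.05,0,0,0,1,0,0,-0.05,0,0,0,1,0,0,-0.05,0,0,0,1]
}}

```text
time_s: 18.03
eef_pos: [468.2, 299.4, 81.8]
orientation: [0.707, -0.017, 0.02, -0.706]
ft_force: [0.4, 0.0, -1.2]
gripper_width: 0.211
```

```bash
python3 st.py
```

```text
18.03 [468.22 299.43  81.85] yaw -0.0528 x.z 0.0051 z.z -0.0011 F [ 0.43  0.02 -1.25] M [ 0.02 -0.01  0.01] v 0.003 w 0.211
```

Call:
{"fn": "apply_moves", "kwargs": {
  "moves": [0,0,-0.05,0,0,0,1,0,0,-0.05,0,0,0,1,0,0,-0.05,0,0,0,1]
}}

```text
time_s: 18.28
eef_pos: [468.3, 299.5, 81.5]
orientation: [0.707, -0.017, 0.02, -0.706]
ft_force: [-0.7, -0.6, -0.5]
gripper_width: 0.212
```

```bash
python3 st.py
```

```text
18.28 [468.29 299.48  81.46] yaw -0.0528 x.z 0.0052 z.z -0.001 F [-0.73 -0.55 -0.51] M [ 0.06 -0.03 -0.  ] v 0.002 w 0.212
```

Call:
{"fn": "apply_moves", "kwargs": {
  "moves": [0,0,-0.05,0,0,0,1,0,0,-0.05,0,0,0,1,0,0,-0.05,0,0,0,1]
}}

```text
time_s: 18.53
eef_pos: [468.3, 299.5, 81.1]
orientation: [0.707, -0.017, 0.021, -0.706]
ft_force: [-1.8, -0.7, 0.5]
gripper_width: 0.212
```

```bash
python3 st.py
```

```text
18.53 [468.33 299.54  81.09] yaw -0.0527 x.z 0.0054 z.z -0.0009 F [-1.76 -0.72  0.46] M [-0.04 -0.04 -0.07] v 0.003 w 0.212
```

Call:
{"fn": "apply_moves", "kwargs": {
  "moves": [0,0,-0.05,0,0,0,1,0,0,-0.05,0,0,0,1,0,0,-0.05,0,0,0,1]
}}

```text
time_s: 18.78
eef_pos: [468.3, 299.6, 80.7]
orientation: [0.707, -0.017, 0.021, -0.707]
ft_force: [-2.1, -0.5, 2.7]
gripper_width: 0.209
```

```bash
python3 st.py
```

```text
18.78 [468.33 299.6   80.73] yaw -0.0526 x.z 0.0054 z.z -0.0009 F [-2.1  -0.54  2.72] M [-0.08  0.03 -0.06] v 0.002 w 0.209
```

Call:
{"fn": "apply_moves", "kwargs": {
  "moves": [0.3,-0.016,0,0,0,0,1,0.6,-0.032,0,0,0,0,1,0.9,-0.048,0,0,0,0,1,1.2,-0.064,0,0,0,0,1,1.5,-0.08,0,0,0,0,1,1.5,-0.08,0,0,0,0,1]
}}

```text
time_s: 19.28
eef_pos: [484.2, 298.8, 80.9]
orientation: [0.707, -0.017, 0.021, -0.707]
ft_force: [-0.6, -0.7, 1.7]
gripper_width: 0.214
```

```bash
python3 st.py
```

```text
19.28 [484.23 298.77  80.88] yaw -0.053 x.z 0.0062 z.z -0.0006 F [-0.63 -0.67  1.68] M [ 0.02 -0.35  0.01] v 0.009 w 0.214
```

Call:
{"fn": "apply_moves", "kwargs": {
  "moves": [0.3,-0.02,-0.01,0,0.001,0,1,0.6,-0.04,-0.01,0,0.0015,0,1,0.9,-0.06,-0.02,0,0.0015,0,1,1.2,-0.08,-0.02,0,0.0015,0,1,1.5,-0.1,-0.02,0,0.0015,0,1,1.5,-0.1,-0.02,0,0.0015,0,1]
}}

```text
time_s: 19.78
eef_pos: [500.0, 297.8, 80.9]
orientation: [0.707, -0.017, 0.021, -0.707]
ft_force: [-1.8, 0.1, 3.7]
gripper_width: 0.212
```

```bash
python3 st.py
```

```text
19.78 [499.97 297.79  80.91] yaw -0.0531 x.z 0.0054 z.z -0.0005 F [-1.83  0.06  3.67] M [ 0.03 -0.18 -0.03] v 0.009 w 0.212
```

Call:
{"fn": "apply_moves", "kwargs": {
  "moves": [0.2,-0.012,0,0,0.0005,0,1,0.4,-0.024,0,0,0.001,0,1,0.6,-0.036,0,0,0.001,0,1,0.8,-0.048,0,0,0.001,0,1,1.0,-0.06,0,0,0.001,0,1,1.0,-0.06,0,0,0.001,0,1]
}}

```text
time_s: 20.28
eef_pos: [510.4, 297.2, 81.1]
orientation: [0.707, -0.017, 0.02, -0.707]
ft_force: [-3.8, -0.3, 4.6]
gripper_width: 0.209
```

```bash
python3 st.py
```

```text
20.28 [510.36 297.22  81.07] yaw -0.0532 x.z 0.0047 z.z -0.0003 F [-3.82 -0.28  4.63] M [-0.01  0.11 -0.02] v 0.004 w 0.209
```

Call:
{"fn": "apply_moves", "kwargs": {
  "moves": [0,0,0.03,0,0,0,1,0.1,-0.006,0.03,0,0,0,1,0.2,-0.012,0.03,0,0,0,1,0.2,-0.012,0.03,0,0,0,1]
}}

```text
time_s: 20.62
eef_pos: [512.5, 297.1, 81.3]
orientation: [0.707, -0.017, 0.02, -0.707]
ft_force: [-2.8, 0.8, 4.2]
gripper_width: 0.214
```

```bash
python3 st.py
```

```text
20.62 [512.5  297.05  81.29] yaw -0.0532 x.z 0.0046 z.z -0.0004 F [-2.79  0.81  4.17] M [ 0.08  0.16 -0.02] v 0.003 w 0.214
```

Call:
{"fn": "apply_moves", "kwargs": {
  "moves": [0,0,0.04,0,0,0,1,0.1,-0.006,0.04,0,0,0,1,0.2,-0.012,0.04,0,0,0,1,0.2,-0.012,0.04,0,0,0,1]
}}

```text
time_s: 20.95
eef_pos: [514.7, 296.8, 81.6]
orientation: [0.707, -0.017, 0.021, -0.707]
ft_force: [-1.5, -0.4, 0.7]
gripper_width: 0.209
```

```bash
python3 st.py
```

```text
20.95 [514.74 296.82  81.6 ] yaw -0.0534 x.z 0.0048 z.z -0.0004 F [-1.52 -0.43  0.74] M [-0.03  0.14 -0.01] v 0.002 w 0.209
```

Call:
{"fn": "apply_moves", "kwargs": {
  "moves": [0.1,-0.006,0,0,0,0,1,0.2,-0.012,0,0,0,0,1,0.2,-0.012,0,0,0,0,1]
}}

```text
time_s: 21.2
eef_pos: [517.0, 296.6, 81.6]
orientation: [0.707, -0.017, 0.021, -0.707]
ft_force: [-1.7, 0.3, 1.8]
gripper_width: 0.208
```

```bash
python3 st.py
```

```text
21.2 [516.95 296.62  81.58] yaw -0.0535 x.z 0.0049 z.z -0.0005 F [-1.67  0.28  1.78] M [0.03 0.06 0.07] v 0.003 w 0.208
```

Call:
{"fn": "apply_moves", "kwargs": {
  "moves": [0.1,-0.006,0,0,0,0,1,0.2,-0.012,0,0,0,0,1,0.2,-0.012,0,0,0,0,1]
}}

```text
time_s: 21.45
eef_pos: [519.2, 296.5, 81.6]
orientation: [0.707, -0.017, 0.021, -0.707]
ft_force: [-2.2, -0.4, 1.8]
gripper_width: 0.209
```

```bash
python3 st.py
```

```text
21.45 [519.2  296.47  81.58] yaw -0.0535 x.z 0.0052 z.z -0.0005 F [-2.17 -0.4   1.83] M [ 0.07  0.08 -0.02] v 0.003 w 0.209
```

Call:
{"fn": "apply_moves", "kwargs": {
  "moves": [0.1,-0.006,0,0,0,0,1,0.1,-0.006,0,0,0,0,1,0.1,-0.006,0,0,0,0,1]
}}

```text
time_s: 21.7
eef_pos: [520.4, 296.4, 81.6]
orientation: [0.707, -0.017, 0.021, -0.707]
ft_force: [-0.9, 0.1, 1.1]
gripper_width: 0.209
```

```bash
python3 st.py
```

```text
21.7 [520.39 296.4   81.61] yaw -0.0536 x.z 0.0055 z.z -0.0004 F [-0.87  0.06  1.08] M [ 0.01  0.04 -0.06] v 0.003 w 0.209
```

Call:
{"fn": "apply_moves", "kwargs": {
  "moves": [0.1,-0.006,0,0,0,0,1,0.1,-0.006,0,0,0,0,1,0.1,-0.006,0,0,0,0,1]
}}

```text
time_s: 21.95
eef_pos: [521.5, 296.3, 81.6]
orientation: [0.707, -0.017, 0.021, -0.707]
ft_force: [-1.3, 0.8, 2.7]
gripper_width: 0.21
```

```bash
python3 st.py
```

```text
21.95 [521.46 296.29  81.59] yaw -0.0536 x.z 0.0055 z.z -0.0005 F [-1.26  0.77  2.66] M [0.02 0.17 0.01] v 0.002 w 0.21
```

Pitch is drifting slightly; I correct 0.0005 while stepping on.

Call:
{"fn": "apply_moves", "kwargs": {
  "moves": [0.1,-0.006,0,0,0.0005,0,1,0.1,-0.006,0,0,0.0005,0,1,0.1,-0.006,0,0,0.0005,0,1]
}}

```text
time_s: 22.2
eef_pos: [522.2, 296.3, 81.5]
orientation: [0.707, -0.017, 0.02, -0.707]
ft_force: [-4.6, 0.0, 3.9]
gripper_width: 0.209
```

```bash
python3 st.py
```

```text
22.2 [522.17 296.26  81.51] yaw -0.0536 x.z 0.0044 z.z -0.0006 F [-4.62  0.    3.86] M [ 0.02  0.54 -0.01] v 0.002 w 0.209
```

Call:
{"fn": "apply_moves", "kwargs": {
  "moves": [0.1,-0.006,0,0,0,0,1,0.1,-0.006,0,0,0,0,1,0.1,-0.006,0,0,0,0,1]
}}

```text
time_s: 22.45
eef_pos: [522.6, 296.3, 81.5]
orientation: [0.707, -0.018, 0.02, -0.707]
ft_force: [-7.1, -0.1, 4.8]
gripper_width: 0.211
```

```bash
python3 st.py
```

```text
22.45 [522.6  296.28  81.5 ] yaw -0.0534 x.z 0.0032 z.z -0.0008 F [-7.08 -0.13  4.78] M [ 0.06  0.87 -0.  ] v 0.003 w 0.211
```

```bash
python3 - <<'E'
from h import *
snap('scene','s12');snap('wrist','w12');snap('side','d12')
im=load('s12')[0]; cv2.imwrite('pics/s12c.png',cv2.resize(im[90:220,110:310],None,fx=4,fy=4,interpolation=cv2.INTER_CUBIC))
im=load('d12')[0]; cv2.imwrite('pics/d12c.png',cv2.resize(im[140:220,210:330],None,fx=6,fy=6,interpolation=cv2.INTER_CUBIC))
E
python3 st.py; python3 m3.py s12; python3 m3.py scene0 2>/dev/null | tail -2
```

```text
22.6 [522.59 296.28  81.5 ] yaw -0.0534 x.z 0.0033 z.z -0.0007 F [-6.12 -0.36  4.13] M [ 0.07  0.84 -0.02] v 0.001 w 0.213
plate top z 89.76 ((632.278564453125, 283.093017578125), (65.65805053710938, 102.80990600585938), 3.0767734050750732)
tilt [-2.30000e-03  7.00000e-03  8.98528e+01]
knob top [632.  281.6 129.1] 47
block ((624.0277099609375, 270.12945556640625), (122.58161926269531, 175.97451782226562), 4.90243673324585)
graph 69.33584320461887 ((624.0067138671875, 242.95172119140625), (84.69227600097656, 89.91300964355469), 85.78915405273438)
block ((630.3619995117188, 286.13623046875), (197.75440979003906, 118.34208679199219), 86.25636291503906)
graph 69.50899440254227 ((629.4331665039062, 283.9789123535156), (171.05555725097656, 89.15288543701172), 86.66242218017578)
```

View pics/s12c.png

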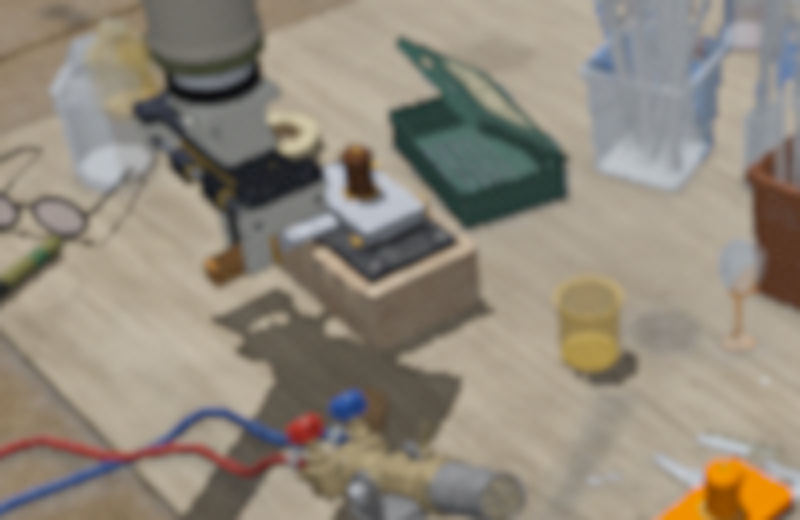

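View pics/w12.png

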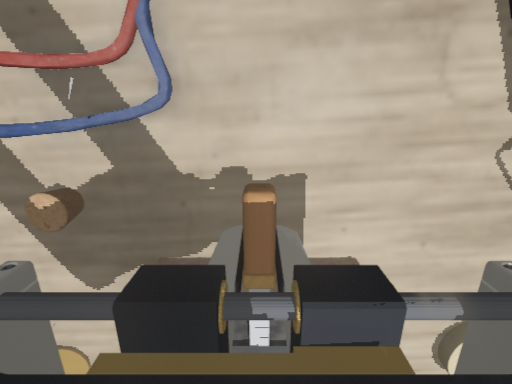

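Call:
{"fn": "apply_moves", "kwargs": {
  "moves": [0.12,-0.006,0,0,0,0,1,0.12,-0.006,0,0,0,0,1,0.12,-0.006,0,0,0,0,1]
}}

```text
time_s: 22.85
eef_pos: [522.9, 296.3, 81.5]
orientation: [0.707, -0.018, 0.019, -0.706]
ft_force: [-7.9, 0.2, 6.4]
gripper_width: 0.208
```

```bash
python3 st.py; python3 - <<'E'
from h import *
snap('scene','s13')
for f in('s11','s12','s13'):
    im,d,K,T=load(f); C=cloud(K,T,d); g=(abs(C[...,0]-632)<40)&(abs(C[...,1]-284)<50)&(C[...,2]>115)&(C[...,2]<136); v,u=np.nonzero(g); print(f,u.mean(),v.mean(),g.sum())
    a=cv2.cvtColor(im,cv2.COLOR_BGR2GRAY)[125:155,185:216].astype(np.float32)
    if f=='s11': ref=a
    print(cv2.phaseCorrelate(ref,a))
E
python3 st.py
```

```text
22.85 [522.9  296.32  81.51] yaw -0.0532 x.z 0.0015 z.z -0.001 F [-7.93  0.23  6.43] M [-0.03  1.06 -0.04] v 0.003 w 0.208
s11 199.16666666666666 129.76666666666668 60
((0.0, 0.0), 1.0)
s12 199.11666666666667 129.83333333333334 60
((0.40002375381682675, 0.1376707927708427), 0.6747499898076057)
s13 199.1864406779661 129.6949152542373 59
((0.3396855945374746, 0.15192720543382343), 0.6804958343505859)
22.9 [522.87 296.32  81.49] yaw -0.0532 x.z 0.0015 z.z -0.0011 F [-9.41  0.25  6.11] M [-0.03  1.12 -0.05] v 0.003 w 0.209
```

```bash
python3 - <<'E'
from h import *
print(manip.hand_in())
E
python3 st.py
```

```text
the job is handed in; nothing more can be done
None
the job is handed in; nothing more can be done
```

I set the press plate on the rails and slid the taper gauge in under its middle. I handed in at about 23 s with the gauge still gripped; no verdict was reported.

- **Plate:** After release the wrist camera put its centre at (634.6, 290.2) mm, against my estimate of (635, 290) for the seat. Its yaw matched the rails to about 0.2°, and its back edge was about 3 mm from the stops. In the scene camera the knob moved less than 0.1 pixel during the insertion. A second image comparison over the plate (phase correlation) gave about 0.4 pixel. I put that down to the gripper and blade coming into that patch.
- **Gauge:** It was gripped at the grip point, yaw −0.053 rad along the rails, within about 1 mm of the middle line. The push stayed at about 1–2 N with light pressing and 3.8 N at most when I pressed harder. At about 42 mm under the plate it climbed to 8–9.4 N over roughly 1.4 mm, and I stopped there. That depth gives a gap of about 5.3 mm, against 5.2–5.6 mm measured from the plate and rail heights.
- **Less clean points:**
  - The tool pitched about 0.003 rad nose-down during the last push.
  - Downward press ended at about 6 N, more than intended.
  - The scene camera reads y about 6 mm low, so I relied on the wrist camera.
- **Other objects:** I did not touch the jar, cork, tweezers or tongs, and I saw none of them moved. I did not check each one at the end.

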